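# Make up two vial kits from the stock

## Robot

A 6-joint arm with a two-finger parallel gripper is mounted at the origin on a cart in front of the work surface, level with it; the furniture and walls round the work are solid. World frame = base frame: x ahead of the robot, y to its left, z up, the work surface at z = 0. Lengths are in m, angles in rad, forces in N, time in s.
With the tool pointing down it reaches from about 0.25 to 0.775 m from the base axis. Payload 4 kg.
Tool frame: the origin (TCP) lies at the very end of the fingers, on their centre line; the grasp point (between the pads) lies 19 mm behind it (robot.grip_point_offset is the distance from the TCP to the grasp point, in m); z points along the fingers, x is the direction in which the jaws open and shut, and the axes are right-handed (so a half turn about z gives the same grasp; the last joint's range is limited). The gripper opens to 94 mm and grips with 3 to 60 N. Pads are 16 mm wide; open, the fingers measure 119 mm over their backs; the gripper's body (75 mm by 177 mm) begins 78 mm behind the grasp point.
Start: joints at [-1.33, 0.087, 1.371, -0, 1.684, -0.103], TCP at [0.185, -0.518, 0.206] pointing down, gripper open.
Joint ranges: [-3.1, 3.1], [-0.76, 2.03], [0.27, 2.55], [-1.08, 4.22], [0.17, 2.65], [-2.57, 2.57]. Speed limits (rad/s): [2.79, 2.79, 3.14, 3.14, 3.14, 3.14].

## Interface

Orientations are given as [roll, pitch, yaw] about the fixed x, y, z axes, in that order (R = Rz(yaw) Ry(pitch) Rx(roll)).
In Python, from bench import robot gives the robot as it stands.
- The arm moves only by the shell command python3 -m inch 'ROWS'. ROWS is text: rows parted by semicolons, each of 5 numbers parted by spaces: the shift along the tool's x, y, z in cm, then the turn about the tool's z in rad, then the closure, from 0 (fully open) to 1 (shut). In form: tx ty tz spin claw; .... A call has 1 to 20 rows; each row is the pose to reach, as a shift and turn from the pose measured when the call began, along the tool's axes at that moment; what a row does not reach only later rows make up. A row lasts 1/12 s, in which the tool goes at most 41.7 mm and 7.16 degrees, less where a joint would pass 70% of its speed; a pose out of reach is approached as far as the arm can. A call with a gripper value outside its range is refused whole. The fingers move at their own pace and stop on an object; the grip force is fixed at half the most. Time passes only in rows, so rows that repeat a pose let the fingers close. It gives the time, the measured TCP pose, the force and the opening at its end, in the units of the state.
- robot.get_obs(): the state, without advancing time (a new reading comes with each control period).
- robot.snapshot(name): name is "side" or "top"; returns (picture, depth): 420x560x3 uint8, blue, green, red; 420x560 float32, m along the optical axis (not along the pixel's ray), 0 where there is no reading.
- robot.camera_info(name): a dict with "K" (3x3 intrinsics, pixels), "dist" ([k1, k2, p1, p2, k3] as OpenCV has them; the pictures are not rectified), "extrinsics" (4x4, takes a point from world to camera coordinates). Camera axes: x right, y down, z forward; pixel columns grow to the right and rows downward; lengths in m; the calibration is good to about 2 mm. A picture is of the moment at which its call begins. camera_info takes no time and is no camera call.
- robot.close_job(): hands the job in, once; it reports no verdict.
The state is a dict: "time": time; "joint_positions": joint angles; "qvel": joint speeds; "joint_torque": joint torques, N m; "tool_pos": TCP position; "ee_rot": TCP orientation; "wrist_force": force on the tool from outside, world axes, zero at the start; "wrist_torque": the same for the moment, N m; "width": finger opening in m.
Only numpy, scipy, OpenCV 4.12 (cv2) and the standard library are available. Lean on these libraries where they do the work, as an engineer would, in place of code of your own. Each camera call takes 0.05 s, during which the arm holds its last target.

## Task

Make up the two kits. The tray with two vial cradles gets a vial in each cradle and the little card box flat in its rectangular compartment; the tray with one cradle gets a vial in it and the yellow-capped jar upright in its round well. Always take the lowest vial, the one at the stop of the sloping track, and let the next one roll down to the stop; the last vial stays there.

Things in the scene. Friction and masses are not known exactly. Their poses are not given: they have to be found in the camera images.
- vial_track: Aluminium rails sloping 12 deg to a stop; fixed. Origin on bench under the centre of the vial at the stop (axis 46 mm up). x uphill, y along vials. Vials touch, one every 28 mm, and roll down when the lowest is lifted. At the stop both end faces overhang free (nothing over 6 mm high within 60 mm): grip these, 2-4 mm downhill of the axis so 20 mm wide fingers miss the next vial. Lift straight up.
- vial_1: Amber glass vial, black cap, paper band, 28 mm diameter, 54 mm long with cap (cap: last 12 mm, 24 mm diameter), 30 g, lying. Origin at mid-length on its axis; y is the long axis, towards the cap; x and z turn as it rolls. At the start it lies at the stop of the track, the lowest.
- vial_2: Amber glass vial, black cap, paper band, 28 mm diameter, 54 mm long with cap (cap: last 12 mm, 24 mm diameter), 30 g, lying. Origin at mid-length on its axis; y is the long axis, towards the cap; x and z turn as it rolls. At the start it is the second from the stop.
- vial_3: Amber glass vial, black cap, paper band, 28 mm diameter, 54 mm long with cap (cap: last 12 mm, 24 mm diameter), 30 g, lying. Origin at mid-length on its axis; y is the long axis, towards the cap; x and z turn as it rolls. At the start it is the third from the stop.
- vial_4: Amber glass vial, black cap, paper band, 28 mm diameter, 54 mm long with cap (cap: last 12 mm, 24 mm diameter), 30 g, lying. Origin at mid-length on its axis; y is the long axis, towards the cap; x and z turn as it rolls. At the start it is the uppermost on the track; it is the one left over.
- jar: Clear specimen jar with a wide yellow lid, 80 mm tall, 60 g, standing; lid 47 mm diameter from 66 to 80 mm up, body 42 mm. Origin at the centre of its underside, z up.
- seal_box: Small plain light-grey card box of seals, 32 x 52 x 20 mm (its x, y, z), 30 g, lying flat. Origin at the centre of its underside.
- tray_two: Fixed white tray 176x132 mm. Origin centre of underside. Two cradles (each two dark rubber rails 28 mm long, tops 20 mm up) at (-36,+33), (-36,-33) mm; vials lie along tray x, ends overhanging, and settle between the rails, axis 29 mm above bench. Compartment at (56,0): inside 50 mm in x, 70 in y, ribs 10 mm high, floor 4 mm; card box's long side along tray y. Rim 7 mm high.
- tray_one: Fixed white tray 176x104 mm. Origin centre of underside. One cradle (two dark rubber rails 28 mm long, tops 20 mm up) at (-46,0) mm; the vial lies along tray y, ends overhanging, and settles between the rails, axis 29 mm above bench. Round well for the jar at (42,0): ring 60 mm inside diameter, top 10.5 mm up, floor 4 mm. Rim 7 mm high.
Things that resemble listed ones, but are neither listed nor needed, are in the scene too. Of the things that look like the seal_box, the middle-sized one is meant.

How it is judged:
At the end, for the whole second after the job is handed in: Vials 1-3 settled in the three cradles (12 mm along, 6 mm across, 2.5 mm in height, 0.25 rad), the box flat in its compartment (12 mm), the jar upright on the floor of its well (11.5 mm), vial 4 at the stop of the track (8 mm); all released and at rest (((x of vial_1 in the frame of tray_two between -0.048 and -0.024 m and y of vial_1 in the frame of tray_two between 0.027 and 0.039 m and z of vial_1 in the frame of tray_two between 0.0265 and 0.0315 m and angle between the y axis of vial_1 and the x axis of tray_two, either way round below 0.25 rad) or (x of vial_2 in the frame of tray_two between -0.048 and -0.024 m and y of vial_2 in the frame of tray_two between 0.027 and 0.039 m and z of vial_2 in the frame of tray_two between 0.0265 and 0.0315 m and angle between the y axis of vial_2 and the x axis of tray_two, either way round below 0.25 rad) or (x of vial_3 in the frame of tray_two between -0.048 and -0.024 m and y of vial_3 in the frame of tray_two between 0.027 and 0.039 m and z of vial_3 in the frame of tray_two between 0.0265 and 0.0315 m and angle between the y axis of vial_3 and the x axis of tray_two, either way round below 0.25 rad)) and ((x of vial_1 in the frame of tray_two between -0.048 and -0.024 m and y of vial_1 in the frame of tray_two between -0.039 and -0.027 m and z of vial_1 in the frame of tray_two between 0.0265 and 0.0315 m and angle between the y axis of vial_1 and the x axis of tray_two, either way round below 0.25 rad) or (x of vial_2 in the frame of tray_two between -0.048 and -0.024 m and y of vial_2 in the frame of tray_two between -0.039 and -0.027 m and z of vial_2 in the frame of tray_two between 0.0265 and 0.0315 m and angle between the y axis of vial_2 and the x axis of tray_two, either way round below 0.25 rad) or (x of vial_3 in the frame of tray_two between -0.048 and -0.024 m and y of vial_3 in the frame of tray_two between -0.039 and -0.027 m and z of vial_3 in the frame of tray_two between 0.0265 and 0.0315 m and angle between the y axis of vial_3 and the x axis of tray_two, either way round below 0.25 rad)) and ((x of vial_1 in the frame of tray_one between -0.052 and -0.04 m and y of vial_1 in the frame of tray_one between -0.012 and 0.012 m and z of vial_1 in the frame of tray_one between 0.0265 and 0.0315 m and angle between the y axis of vial_1 and the y axis of tray_one, either way round below 0.25 rad) or (x of vial_2 in the frame of tray_one between -0.052 and -0.04 m and y of vial_2 in the frame of tray_one between -0.012 and 0.012 m and z of vial_2 in the frame of tray_one between 0.0265 and 0.0315 m and angle between the y axis of vial_2 and the y axis of tray_one, either way round below 0.25 rad) or (x of vial_3 in the frame of tray_one between -0.052 and -0.04 m and y of vial_3 in the frame of tray_one between -0.012 and 0.012 m and z of vial_3 in the frame of tray_one between 0.0265 and 0.0315 m and angle between the y axis of vial_3 and the y axis of tray_one, either way round below 0.25 rad)) and x of seal_box in the frame of tray_two between 0.044 and 0.068 m and y of seal_box in the frame of tray_two between -0.012 and 0.012 m and z of seal_box in the frame of tray_two below 0.0065 m and angle between each of seal_box, jar's own z axis and vertical below 0.07 rad and x of jar in the frame of tray_one between 0.0305 and 0.0535 m and y of jar in the frame of tray_one between -0.0115 and 0.0115 m and z of jar in the frame of tray_one below 0.0065 m and x of vial_4 in the frame of vial_track between -0.008 and 0.008 m and y of vial_4 in the frame of vial_track between -0.008 and 0.008 m and z of vial_4 in the frame of vial_track between 0.04 and 0.052 m and linear speed of each of vial_1, vial_2, vial_3, vial_4, jar, seal_box below 0.02 m/s); the robot touches nothing.
It fails at once if vial_2 is lifted off the track while vial_1 still lies on it (height (world z) of vial_2 above 0.11 m and distance between vial_1 and vial_track below 0.1 m).
It fails at once if vial_3 is lifted off the track while vial_2 still lies on it (height (world z) of vial_3 above 0.11 m and distance between vial_2 and vial_track below 0.1 m).
It fails at once if vial_4 is lifted off the track while vial_3 still lies on it (height (world z) of vial_4 above 0.11 m and distance between vial_3 and vial_track below 0.1 m).
It fails at once if the jar is knocked over (angle between jar's own z axis and vertical above 0.7 rad).
It also fails if it takes over 144 s, if anything falls off the work surface, if the arm or the gripper's body presses on something with over 40 N, if the wrist force passes 120 N, or if a joint passes its speed limit or range.

## Working session

There is one attempt and no reset: what is moved stays moved. The work goes in short steps, Python scripts to look and compute and a shell command to move; the robot and the scene stay as the last step left them, time stands still between calls to the robot, and variables do not carry over. Pictures are saved under pics/ and viewed, and the job is handed in when it is done.

```bash
ls; mkdir -p pics
python3 - <<'E'
from bench import robot
import cv2,numpy as np
print(robot.get_obs(), robot.grip_point_offset)
for n in("side","top"):
    p,d=robot.snapshot(n); cv2.imwrite(f"pics/{n}0.png",p); np.save(f"/tmp/{n}0.npy",d)
    c=robot.camera_info(n); print(n,c)
E
```

```text
pics
{'time': 0.0, 'joint_positions': array([-1.33006283e+00,  8.79573381e-02,  1.37219583e+00,  1.01383334e-05,
        1.68359361e+00, -1.03088455e-01]), 'qvel': array([ 0.00116673,  0.00010542, -0.00015492, -0.00069923, -0.00147084,
        0.00135955]), 'joint_torque': array([-2.12682258e-03, -3.40186250e+01, -3.02430224e+01,  7.15749850e-02,
        3.29425279e-02, -1.91505642e-04]), 'tool_pos': array([ 0.18527691, -0.51729376,  0.20433253]), 'ee_rot': array([-3.14136096e+00,  2.14165524e-03, -1.22697299e+00]), 'wrist_force': array([-0.30460673, -0.38398563, -0.50482497]), 'wrist_torque': array([-0.00248204, -0.00624884, -0.02363451]), 'width': 0.09385931529981402} 0.0188
side {'K': array([[380.01716471,   0.        , 284.23578514],
       [  0.        , 380.01716471, 207.69780452],
       [  0.        ,   0.        ,   1.        ]]), 'dist': array([0.00914281, 0.        , 0.        , 0.        , 0.        ]), 'extrinsics': array([[ 0.86776539, -0.49658259, -0.01972193, -0.4787221 ],
       [-0.27306512, -0.44326594, -0.85378612,  0.14824344],
       [ 0.41523327,  0.74627142, -0.52025023,  0.95907124],
       [ 0.        ,  0.        ,  0.        ,  1.        ]])}
top {'K': array([[492.46313928,   0.        , 279.20038227],
       [  0.        , 492.46313928, 206.90714451],
       [  0.        ,   0.        ,   1.        ]]), 'dist': array([-0.01984432,  0.        ,  0.        ,  0.        ,  0.        ]), 'extrinsics': array([[ 0.0192053 , -0.99938934,  0.02919077, -0.10274778],
       [-0.99363046, -0.02232086, -0.1104549 ,  0.50918184],
       [ 0.11103901, -0.02688352, -0.99345237,  1.30316968],
       [ 0.        ,  0.        ,  0.        ,  1.        ]])}
```

View pics/side0.png

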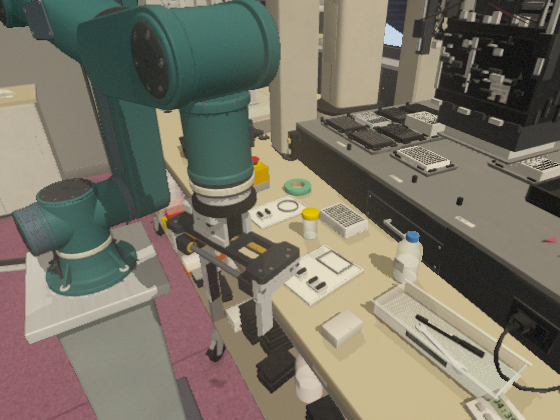

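View pics/top0.png

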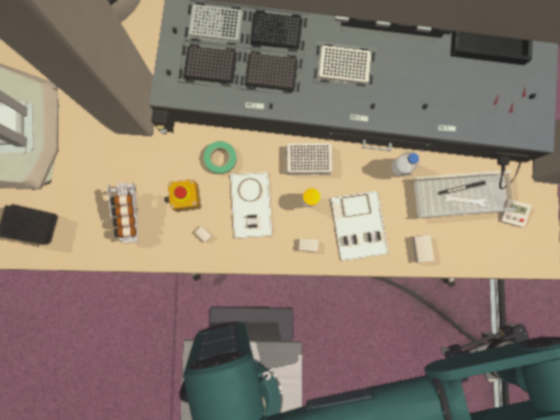

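```bash
cat > h.py <<'E'
from bench import robot
import cv2,numpy as np
def ray(n,uv,z):
    c=robot.camera_info(n);uv=np.array(uv,float).reshape(-1,1,2)
    p=cv2.undistortPoints(uv,c["K"],c["dist"])[:,0]
    E=c["extrinsics"];R,t=E[:3,:3],E[:3,3]
    o=-R.T@t; d=np.c_[p,np.ones(len(p))]@R
    z=np.broadcast_to(z,len(p))
    return o+d*((z-o[2])/d[:,2])[:,None]
def proj(n,P):
    c=robot.camera_info(n);E=c["extrinsics"]
    return cv2.projectPoints(np.array(P,float).reshape(-1,3),cv2.Rodrigues(E[:3,:3])[0],E[:3,3],c["K"],c["dist"])[0][:,0]
E
python3 - <<'E'
import cv2
p=cv2.imread('pics/top0.png')
a=cv2.resize(p[150:270,90:290],None,fx=4,fy=4,interpolation=cv2.INTER_CUBIC)
b=cv2.resize(p[150:270,280:450],None,fx=4.5,fy=4.5,interpolation=cv2.INTER_CUBIC)
cv2.imwrite('pics/ta.png',a);cv2.imwrite('pics/tb.png',b)
E
```

```text
(no output)
```

View pics/ta.png

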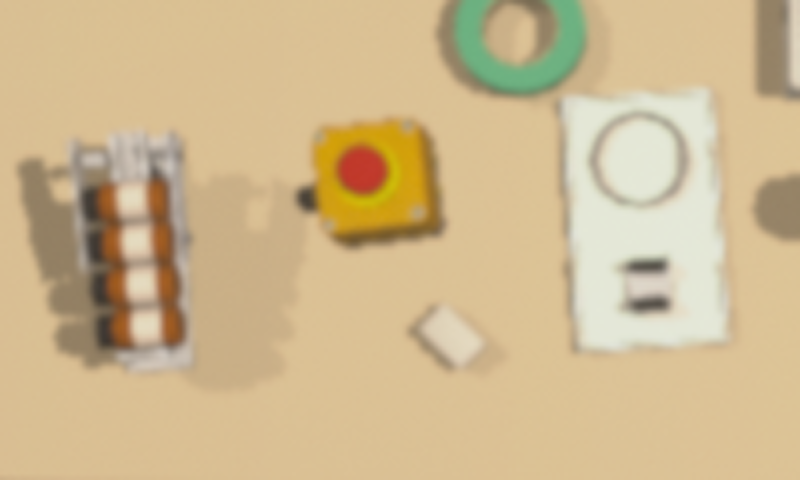

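View pics/tb.png

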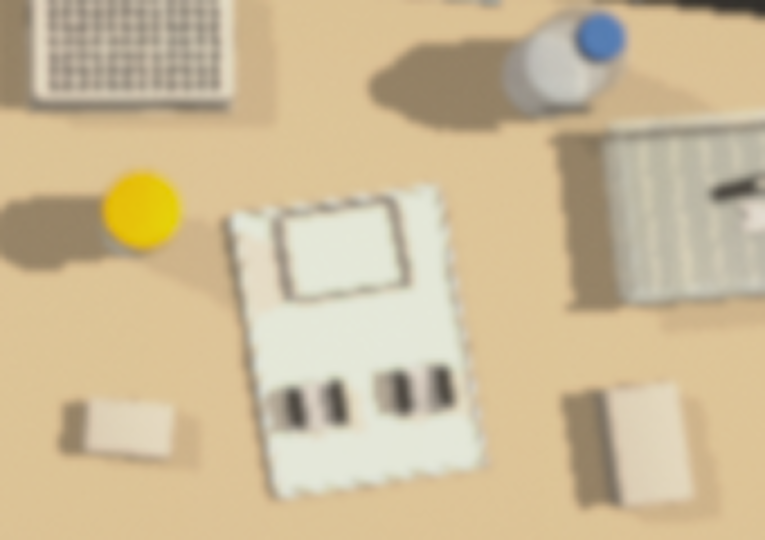

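```bash
cat > m.py <<'E'
from h import *
import sys
def blobs(mask,mn=15):
    cs,_=cv2.findContours(mask.astype(np.uint8),cv2.RETR_EXTERNAL,cv2.CHAIN_APPROX_NONE)
    return [c for c in cs if cv2.contourArea(c)>mn]
E
python3 - <<'E'
from m import *
p=cv2.imread('pics/top0.png');d=np.load('/tmp/top0.npy')
np.set_printoptions(precision=4,suppress=True)
def back(u,v):
    c=robot.camera_info("top");q=cv2.undistortPoints(np.array([[[u,v]]],float),c["K"],c["dist"])[0,0]
    z=d[int(round(v)),int(round(u))];X=np.r_[q,1]*z
    E=c["extrinsics"];return E[:3,:3].T@(X-E[:3,3])
# vials points along bands: crop px /4 + offset
for (a,b) in [(130,202),(136,242),(142,285),(146,326),(155,362),(130,150)]:
    u,v=90+a/4,150+b/4; print('band',u,v,back(u,v))
for n,(u,v) in dict(small=(203,234),mid=(308,245),big=(424,248),lid=(312,197),tray1=(250,205),tray2=(357,220),floor=(270,230),well=(250,190)).items(): print(n,back(u,v))
hsv=cv2.cvtColor(p,cv2.COLOR_BGR2HSV)
for uv in [(308,245),(357,220),(250,205),(280,240),(424,248),(312,197),(132,232)]: print(uv,hsv[uv[1],uv[0]])
E
```

```text
band 122.5 200.5 [0.5135 0.316  0.0774]
band 124.0 210.5 [0.4881 0.3125 0.0712]
band 125.5 221.25 [0.4606 0.3088 0.0654]
band 126.5 231.5 [0.4343 0.3067 0.0588]
band 128.75 240.5 [0.4128 0.3133 0.0087]
band 122.5 187.5 [0.552  0.327  0.0464]
small [0.4344 0.1126 0.0145]
mid [ 0.4103 -0.1725  0.0182]
big [ 0.4081 -0.4873  0.0279]
lid [ 0.5334 -0.1759  0.0815]
tray1 [ 0.5171 -0.0124  0.0084]
tray2 [ 0.4824 -0.3084  0.0055]
floor [ 0.4497 -0.0688  0.0057]
well [ 0.5589 -0.0112  0.0067]
(308, 245) [ 20  42 224]
(357, 220) [ 38  18 232]
(250, 205) [ 36  18 231]
(280, 240) [ 19  81 220]
(424, 248) [ 21  43 224]
(312, 197) [ 26 244 230]
(132, 232) [ 14 198 157]
```

Run:
```python
from m import *
p=cv2.imread('pics/top0.png')
np.set_printoptions(precision=4,suppress=True)
S=4
P=cv2.resize(p,None,fx=S,fy=S,interpolation=cv2.INTER_CUBIC)
hsv=cv2.cvtColor(P,cv2.COLOR_BGR2HSV)
def up(c): return (np.asarray(c,float).reshape(-1,2)+.5)/S-.5
def roi(m,u0,u1,v0,v1):
    o=np.zeros(m.shape,np.uint8);o[v0*S:v1*S,u0*S:u1*S]=m[v0*S:v1*S,u0*S:u1*S];return o
H,Sa,V=[hsv[...,i].astype(int) for i in range(3)]
def rect(m,z,name):
    c=max(blobs(m,50),key=cv2.contourArea)
    w=ray("top",up(c),z)[:,:2]
    r=cv2.minAreaRect((cv2.convexHull(w.astype(np.float32)*1000)))
    print(name,r); return w
white=(Sa<32)&(V>170)
rect(roi(white,225,278,165,245),.007,'tray1')
rect(roi(white,328,392,185,265),.007,'tray2')
box=(Sa<61)&(V>150)
rect(roi(box,190,218,222,248),.015,'small')
rect(roi(box,292,325,234,258),.02,'mid')
rect(roi(box,408,440,230,266),.028,'big')
lid=(Sa>150)&(H>20)&(H<35)
c=max(blobs(roi(lid,295,330,180,215),50),key=cv2.contourArea)
w=ray("top",up(c),.08)[:,:2];print('lid',cv2.minEnclosingCircle(w.astype(np.float32)))
# dark rails
dark=(V<110)
for nm,r in (('t1',(225,275,165,245)),('t2',(328,392,225,255))):
    m=roi(dark,*r)
    for c in blobs(m,60):
        w=ray("top",up(c),.018)[:,:2];print(nm,'dark',cv2.contourArea(c),cv2.minAreaRect((w*1000).astype(np.float32)))
# vial amber+band extents
m=roi((H<25)&(Sa>130)&(V<215),105,140,180,242)
for c in blobs(m,60):
    w=ray("top",up(c),.05)[:,:2];print('amber',cv2.minAreaRect((w*1000).astype(np.float32)))
vis=P.copy()
cv2.drawContours(vis,blobs(roi(white,225,278,165,245))+blobs(roi(white,328,392,185,265))+blobs(roi(box,292,325,234,258)),-1,(0,0,255),1)
cv2.imwrite('pics/vt.png',vis[165*S:265*S,220*S:400*S])
cv2.imwrite('pics/vv.png',cv2.resize(P[175*S:250*S,100*S:150*S],None,fx=2,fy=2))
```

```text
tray1 ((518.8302612304688, -14.317760467529297), (175.3540802001953, 104.2923355102539), 5.176215648651123)
tray2 ((468.31060791015625, -313.4483642578125), (174.8504638671875, 131.7420196533203), 9.578760147094727)
small ((435.2315368652344, 113.77618408203125), (40.481910705566406, 25.157390594482422), 46.572811126708984)
mid ((411.0822448730469, -172.2703399658203), (53.61486053466797, 32.81410598754883), 87.02095031738281)
big ((407.29144287109375, -485.9090576171875), (71.21666717529297, 46.994789123535156), 8.43519115447998)
lid ((0.5354480743408203, -0.17327980697155), 0.02340308390557766)
t1 dark 152.0 ((459.817138671875, -19.551233291625977), (4.5833916664123535, 19.686540603637695), 7.585501194000244)
t1 dark 135.0 ((485.5935363769531, -17.209564208984375), (4.097639560699463, 19.0246639251709), 1.2599313259124756)
t2 dark 225.0 ((425.1977844238281, -273.677490234375), (18.86627197265625, 7.1260151863098145), 11.695914268493652)
t2 dark 204.0 ((429.08953857421875, -299.1026916503906), (20.07555389404297, 5.98349666595459), 9.714434623718262)
t2 dark 240.0 ((435.8071594238281, -338.7879333496094), (20.65837287902832, 6.915096282958984), 7.175811767578125)
t2 dark 205.5 ((440.0265808105469, -363.84979248046875), (18.87434196472168, 6.468923091888428), 9.432306289672852)
amber ((475.78594970703125, 334.0923767089844), (108.44834899902344, 13.427299499511719), 9.293256759643555)
amber ((479.2724609375, 300.1280212402344), (108.5123062133789, 12.04743766784668), 9.360148429870605)
```

View pics/vt.png

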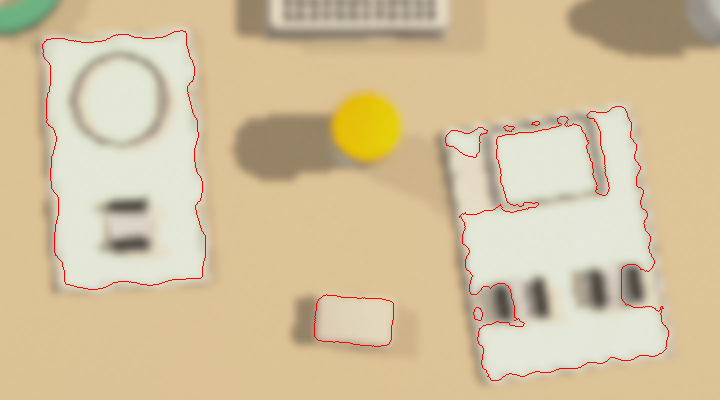

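View pics/vv.png

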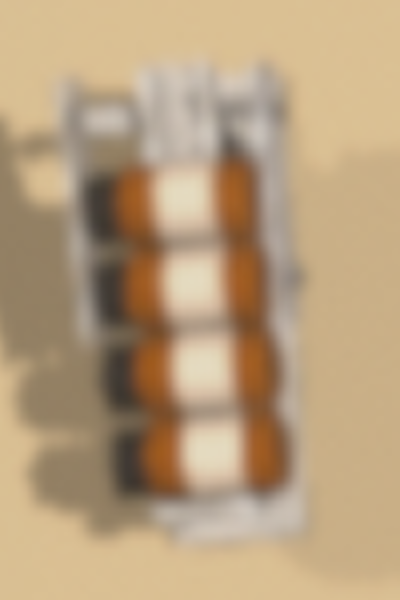

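```bash
cat >> h.py <<'E'
def go(x,y,z,yawdeg):
    o=robot.get_obs();R=np.zeros((3,3))
    from scipy.spatial.transform import Rotation as Q
    R=Q.from_euler('xyz',o["ee_rot"]).as_matrix()
    s=R.T@(np.array([x,y,z])-o["tool_pos"])*100
    dy=np.radians(yawdeg)-o["ee_rot"][2]; dy=(dy+np.pi)%(2*np.pi)-np.pi
    print("t=%.1f tcp=%s yaw=%.1f q6=%.2f w=%.4f -> cm %s spin %.3f"%(o["time"],np.round(o["tool_pos"],4),np.degrees(o["ee_rot"][2]),o["joint_positions"][5],o["width"],np.round(s,2),-dy))
E
python3 - <<'E'
from h import *
w=ray("top",[(114.2,232.9),(136.1,232.2)],.046);print(w,w.mean(0))
# band top of vial1: tangent points
p=cv2.imread('pics/top0.png');hs=cv2.cvtColor(p,cv2.COLOR_BGR2HSV)
for u in (124,126,128): print(u,[tuple(hs[v,u]) for v in range(224,242)])
c=robot.camera_info("top")["extrinsics"];print(-c[:3,:3].T@c[:3,3])
go(.429,.309,.12,-80.7)
E
```

```text
[[0.43063646 0.34232779 0.046     ]
 [0.43372441 0.28491966 0.046     ]] [0.43218043 0.31362372 0.046     ]
124 [(np.uint8(15), np.uint8(60), np.uint8(209)), (np.uint8(15), np.uint8(60), np.uint8(183)), (np.uint8(15), np.uint8(62), np.uint8(165)), (np.uint8(14), np.uint8(62), np.uint8(180)), (np.uint8(16), np.uint8(61), np.uint8(209)), (np.uint8(19), np.uint8(53), np.uint8(222)), (np.uint8(20), np.uint8(46), np.uint8(226)), (np.uint8(21), np.uint8(44), np.uint8(227)), (np.uint8(20), np.uint8(46), np.uint8(226)), (np.uint8(18), np.uint8(54), np.uint8(222)), (np.uint8(15), np.uint8(66), np.uint8(213)), (np.uint8(15), np.uint8(68), np.uint8(192)), (np.uint8(14), np.uint8(65), np.uint8(166)), (np.uint8(15), np.uint8(45), np.uint8(158)), (np.uint8(16), np.uint8(34), np.uint8(175)), (np.uint8(15), np.uint8(30), np.uint8(185)), (np.uint8(15), np.uint8(29), np.uint8(194)), (np.uint8(16), np.uint8(33), np.uint8(203))]
126 [(np.uint8(15), np.uint8(58), np.uint8(206)), (np.uint8(16), np.uint8(59), np.uint8(181)), (np.uint8(15), np.uint8(58), np.uint8(167)), (np.uint8(15), np.uint8(59), np.uint8
[... 894 characters left out ...]
), np.uint8(224)), (np.uint8(22), np.uint8(45), np.uint8(226)), (np.uint8(21), np.uint8(44), np.uint8(227)), (np.uint8(20), np.uint8(47), np.uint8(226)), (np.uint8(18), np.uint8(53), np.uint8(223)), (np.uint8(15), np.uint8(58), np.uint8(214)), (np.uint8(15), np.uint8(59), np.uint8(191)), (np.uint8(15), np.uint8(50), np.uint8(172)), (np.uint8(15), np.uint8(35), np.uint8(176)), (np.uint8(15), np.uint8(29), np.uint8(191)), (np.uint8(16), np.uint8(30), np.uint8(197)), (np.uint8(16), np.uint8(31), np.uint8(205)), (np.uint8(16), np.uint8(33), np.uint8(207))]
[ 0.36320921 -0.05628587  1.35387793]
t=0.1 tcp=[ 0.1853 -0.5173  0.2044] yaw=-70.3 q6=-0.10 w=0.0940 -> cm [-69.57 -50.8    8.59] spin 0.182
```

Run:
```python
from h import *
p=cv2.imread('pics/top0.png');g=p[...,2].astype(float)
print('gap',ray("top",[(126,226)],.049), 'bot',ray("top",[(126,235.7)],.046))
# profile along direction of track through band: sample V along track axis
a=np.radians(9.3);ex=np.array([np.cos(a),np.sin(a),0]);ey=np.array([-np.sin(a),np.cos(a),0])
c=np.array([.432,.309,0])
s=np.arange(-.03,.11,.001)
q=proj("top",[c+ex*t+[0,0,.050+.213*t] for t in s]).astype(np.float32)
v=cv2.remap(g.astype(np.float32),q[:,0][None],q[:,1][None],cv2.INTER_CUBIC)[0]
mins=[(round(s[i]*1000),int(v[i])) for i in range(1,len(s)-1) if v[i]<v[i-1] and v[i]<=v[i+1]];print(mins)
s=np.arange(-.05,.05,.001)
for off in (-4,0,4):
  q=proj("top",[c+ey*t+ex*off/1000+[0,0,.05] for t in s]).astype(np.float32)
  v=cv2.remap(p,q[:,0][None],q[:,1][None],cv2.INTER_LINEAR)[0]
  print([(round(t*1000),*map(int,x)) for t,x in zip(s,v)][::2])
```

```text
gap [[0.44933427 0.31146937 0.049     ]] bot [[0.42392459 0.31096277 0.046     ]]
[(-25, 198), (-10, 167), (7, 226), (17, 167), (33, 228), (45, 174), (59, 228), (72, 163), (88, 226), (100, 186)]
[(-50, 134, 175, 201), (-48, 134, 175, 201), (-46, 134, 175, 201), (-44, 135, 175, 201), (-42, 135, 175, 201), (-40, 135, 175, 201), (-38, 135, 175, 201), (-36, 135, 175, 201), (-34, 135, 175, 201), (-32, 137, 175, 200), (-30, 143, 175, 198), (-28, 143, 169, 189), (-26, 128, 150, 172), (-24, 101, 123, 151), (-22, 66, 95, 133), (-20, 49, 87, 136), (-18, 39, 85, 141), (-16, 36, 86, 146), (-14, 40, 89, 150), (-12, 57, 99, 155), (-10, 90, 124, 170), (-8, 124, 153, 188), (-6, 153, 179, 206), (-4, 164, 189, 213), (-2, 167, 192, 215), (0, 167, 192, 215), (2, 166, 191, 213), (4, 164, 190, 212), (6, 155, 181, 206), (8, 138, 165, 195), (10, 110, 140, 176), (12, 76, 110, 154), (14, 52, 91, 143), (16, 39, 82, 135), (18, 36, 78, 128), (20, 40, 75, 120), (22, 46, 71, 103), (24, 50, 67, 88), (26, 53, 66, 79), (28, 54, 66, 76), (30, 60, 74, 84), (32, 69, 86, 99), (34, 81, 103, 118), (36, 93, 118, 136), (38, 
[... 1462 characters left out ...]
2), (-20, 44, 83, 135), (-18, 39, 87, 148), (-16, 36, 90, 156), (-14, 42, 95, 161), (-12, 62, 107, 166), (-10, 105, 139, 184), (-8, 147, 177, 207), (-6, 175, 203, 221), (-4, 188, 215, 227), (-2, 191, 217, 228), (0, 192, 218, 228), (2, 191, 218, 228), (4, 190, 217, 228), (6, 187, 214, 227), (8, 170, 199, 219), (10, 138, 170, 203), (12, 96, 133, 181), (14, 54, 101, 164), (16, 39, 93, 160), (18, 34, 88, 154), (20, 35, 84, 144), (22, 39, 77, 126), (24, 45, 68, 100), (26, 49, 61, 78), (28, 52, 59, 68), (30, 55, 62, 69), (32, 64, 77, 87), (34, 77, 96, 109), (36, 88, 112, 128), (38, 96, 123, 141), (40, 98, 126, 145), (42, 99, 127, 147), (44, 100, 127, 147), (46, 100, 128, 147), (48, 100, 128, 147)]
```

```bash
python3 -m inch '-20 -15 0 0 0;-40 -30 0 0.1 0;-69.6 -50.8 4 0.182 0;-69.6 -50.8 4 0.182 0;-69.6 -50.8 4 0.182 0;-69.6 -50.8 4 0.182 0;-69.6 -50.8 4 0.182 0;-69.6 -50.8 4 0.182 0;-69.6 -50.8 4 0.182 0;-69.6 -50.8 4 0.182 0;-69.6 -50.8 4 0.182 0;-69.6 -50.8 4 0.182 0;-69.6 -50.8 4 0.182 0;-69.6 -50.8 4 0.182 0;-69.6 -50.8 4 0.182 0;-69.6 -50.8 4 0.182 0;-69.6 -50.8 4 0.182 0;-69.6 -50.8 4 0.182 0;-69.6 -50.8 4 0.182 0;-69.6 -50.8 4 0.182 0'
```

```text
time: 1.77
tool_pos: [0.4202, 0.2828, 0.1667]
ee_rot: [3.141, 0.001, -1.408]
wrist_force: [0.6, -0.1, 1.3]
width: 0.0938
```

Run:
```python
from h import *
p,d=robot.snapshot("side")
q=proj("side",[[.4352,.3126,.046]])
print(q); u,v=q[0].astype(int)
cv2.imwrite('pics/s1.png',cv2.resize(p[v-70:v+70,u-90:u+90],None,fx=4,fy=4,interpolation=cv2.INTER_CUBIC))
go(.4322,.3121,.12,-80.7)
go(.4322,.3121,.029,-80.7)
```

```text
[[211.75421039 165.86925706]]
t=1.8 tcp=[0.4213 0.289  0.1646] yaw=-80.4 q6=1.89 w=0.0938 -> cm [-2.06 -1.47  4.47] spin 0.005
t=1.8 tcp=[0.4213 0.289  0.1646] yaw=-80.4 q6=1.89 w=0.0938 -> cm [-2.   -1.48 13.57] spin 0.005
```

View pics/s1.png

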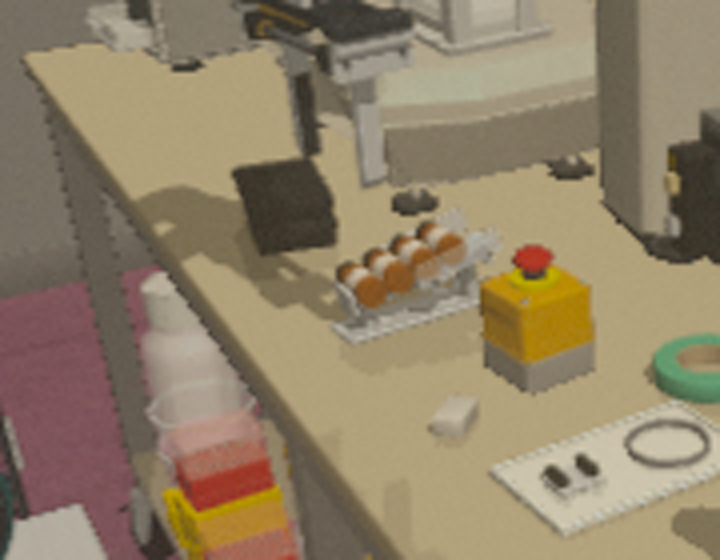

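```bash
python3 -m inch '-2 -1.47 4.5 0.005 0;-2 -1.47 4.5 0.005 0;-2 -1.47 4.5 0.005 0;-2 -1.47 6 0.005 0;-2 -1.47 6 0.005 0;-2 -1.47 6 0.005 0'
python3 - <<'E'
from h import *
go(.4322,.3121,.029,-80.7)
E
```

```text
time: 2.32
tool_pos: [0.4319, 0.3107, 0.1048]
ee_rot: [3.139, 0.006, -1.409]
wrist_force: [0.4, 0.7, -0.6]
width: 0.0942
t=2.3 tcp=[0.4319 0.3107 0.1048] yaw=-80.7 q6=1.92 w=0.0942 -> cm [-0.09 -0.08  7.58] spin -0.001
```

```bash
python3 -m inch '-0.1 -0.05 2.5 0 0;-0.1 -0.05 5 0 0;-0.1 -0.05 7 0 0;-0.1 -0.05 7.6 0 0;-0.1 -0.05 7.6 0 0;-0.1 -0.05 7.6 0 0;-0.1 -0.05 7.6 0 0.3;-0.1 -0.05 7.6 0 0.35;-0.1 -0.05 7.6 0 0.4;-0.1 -0.05 7.6 0 0.5;-0.1 -0.05 7.6 0 0.5;-0.1 -0.05 7.6 0 0.5;-0.1 -0.05 7.6 0 0.5;-0.1 -0.05 7.6 0 0.5'
python3 - <<'E'
from h import *
go(.4322,.3121,.029,-80.7)
E
```

```text
time: 3.48
tool_pos: [0.4319, 0.3124, 0.029]
ee_rot: [3.139, 0.007, -1.409]
wrist_force: [-0.4, 0.1, 0.5]
width: 0.0539
t=3.5 tcp=[0.4319 0.3124 0.029 ] yaw=-80.7 q6=1.92 w=0.0539 -> cm [ 0.03 -0.02  0.  ] spin -0.001
```

```bash
python3 -m inch '0 0 -1 0 0.6;0 0 -2 0 0.6;0 0 -4 0 0.6;0 0 -7 0 0.6;0 0 -10 0 0.6;0 0 -12 0 0.6;0 0 -13 0 0.6;0 0 -13 0 0.6'
python3 - <<'E'
from h import *
go(.4278,-.2899,.16,9.6)
for n in ("top","side"):
    p,_=robot.snapshot(n);u,v=proj(n,[[.45,.31,.06]])[0].astype(int)
    cv2.imwrite(f'pics/{n}2.png',cv2.resize(p[max(v-60,0):v+60,u-80:u+80],None,fx=4,fy=4,interpolation=cv2.INTER_CUBIC))
E
```

```text
time: 4.15
tool_pos: [0.434, 0.3124, 0.1631]
ee_rot: [-3.138, 0.009, -1.409]
wrist_force: [-0.2, 0.9, 0.9]
width: 0.0543
t=4.2 tcp=[0.434  0.3124 0.1631] yaw=-80.7 q6=1.92 w=0.0543 -> cm [59.35 10.3  -0.27] spin -1.577
```

View pics/side2.png

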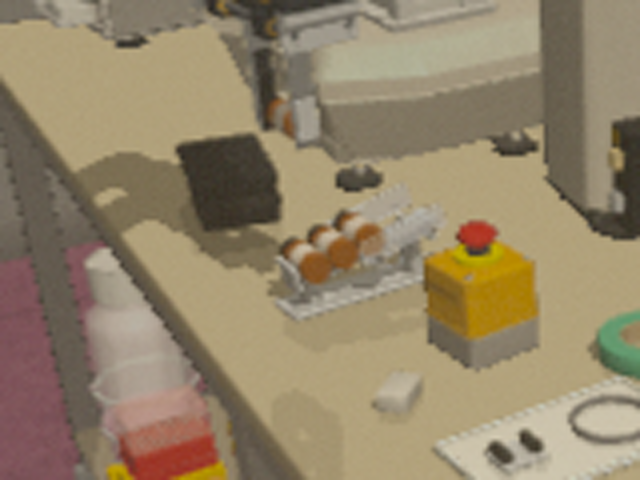

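```bash
python3 -m inch '1 0.2 0 -0.05 0.6;3 0.6 0 -0.12 0.6;6 1 0 -0.22 0.6;10 2 0 -0.34 0.6;14 2.5 0 -0.46 0.6;18 3 0 -0.58 0.6;22 4 0 -0.7 0.6;26 5 0 -0.82 0.6;30 5 0 -0.94 0.6;34 6 0 -1.06 0.6;38 7 0 -1.18 0.6;42 7.5 0 -1.28 0.6;46 8 0 -1.36 0.6;50 9 0 -1.44 0.6;53 9.5 0 -1.5 0.6;56 10 0 -1.55 0.6;58 10.2 0 -1.57 0.6;59 10.3 0 -1.577 0.6;59.4 10.3 0 -1.577 0.6;59.4 10.3 0 -1.577 0.6'
python3 - <<'E'
from h import *
go(.4278,-.2899,.06,9.6)
E
```

```text
time: 5.92
tool_pos: [0.4247, -0.292, 0.1523]
ee_rot: [-3.131, 0.007, 0.165]
wrist_force: [-0.6, 0.2, -0.0]
width: 0.0542
t=5.9 tcp=[ 0.4247 -0.292   0.1523] yaw=9.4 q6=-0.88 w=0.0542 -> cm [ 0.4  -0.06  9.23] spin -0.003
```

```bash
python3 -m inch '0.2 0 2 0 0.6;0.4 0 5 0 0.6;0.4 0 8 0 0.6;0.4 0 9.5 0 0.6;0.4 0 10.2 0 0.6;0.4 0 10.2 0 0.6;0.4 0 10.2 0 0.6;0.4 0 10.2 0 0.6'
python3 - <<'E'
from h import *
go(.4278,-.2899,.013,9.6)
for n in ("top","side"):
    p,_=robot.snapshot(n);u,v=proj(n,[[.43,-.31,.06]])[0].astype(int)
    cv2.imwrite(f'pics/{n}3.png',cv2.resize(p[max(v-60,0):v+60,u-80:u+80],None,fx=4,fy=4,interpolation=cv2.INTER_CUBIC))
E
```

```text
time: 6.58
tool_pos: [0.4288, -0.2905, 0.0519]
ee_rot: [-3.133, 0.005, 0.165]
wrist_force: [-0.0, 0.0, -0.4]
width: 0.054
t=6.6 tcp=[ 0.4288 -0.2905  0.0519] yaw=9.5 q6=-0.87 w=0.0540 -> cm [-0.07 -0.04  3.89] spin -0.002
```

View pics/side3.png

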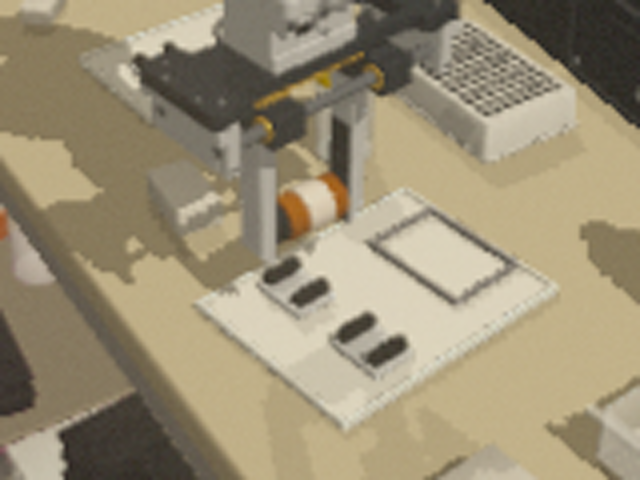

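View pics/top3.png

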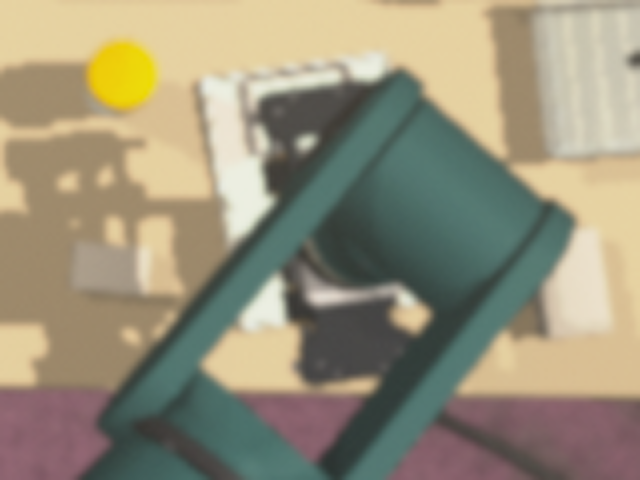

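```bash
python3 -m inch '-0.05 -0.05 1.5 0 0.6;-0.05 -0.05 2.5 0 0.6;-0.05 -0.05 3.3 0 0.6;-0.05 -0.05 3.8 0 0.6;-0.05 -0.05 3.8 0 0.6;-0.05 -0.05 3.8 0 0.6'
python3 - <<'E'
from h import *
go(.4278,-.2899,.012,9.6);print(robot.get_obs()["wrist_force"])
E
```

```text
time: 7.18
tool_pos: [0.428, -0.2902, 0.014]
ee_rot: [-3.133, 0.005, 0.165]
wrist_force: [-1.1, -0.2, 0.6]
width: 0.0541
t=7.2 tcp=[ 0.428  -0.2902  0.014 ] yaw=9.5 q6=-0.87 w=0.0541 -> cm [-0.01 -0.03  0.2 ] spin -0.003
[-1.05786477 -0.19410467  0.61682791]
```

```bash
python3 -m inch '0 0 0.15 0 0.6;0 0 0.15 0 0.4;0 0 0.15 0 0.3;0 0 0.15 0 0.2;0 0 0.15 0 0.2;0 0 0.15 0 0.2;0 0 -1 0 0.2;0 0 -4 0 0.2;0 0 -8 0 0;0 0 -12 0 0;0 0 -15 0 0;0 0 -15 0 0'
python3 - <<'E'
from h import *
go(.4322,.3121,.12,-80.7)
p,_=robot.snapshot("side");u,v=proj("side",[[.43,-.31,.02]])[0].astype(int)
cv2.imwrite('pics/side4.png',cv2.resize(p[max(v-60,0):v+60,u-80:u+80],None,fx=4,fy=4,interpolation=cv2.INTER_CUBIC))
E
```

```text
time: 8.18
tool_pos: [0.4322, -0.2941, 0.1736]
ee_rot: [3.138, -0.006, 0.165]
wrist_force: [1.1, -0.7, 0.4]
width: 0.0938
t=8.2 tcp=[ 0.4322 -0.2941  0.1736] yaw=9.5 q6=-0.87 w=0.0938 -> cm [  9.93 -59.82   5.19] spin 1.574
```

View pics/side4.png

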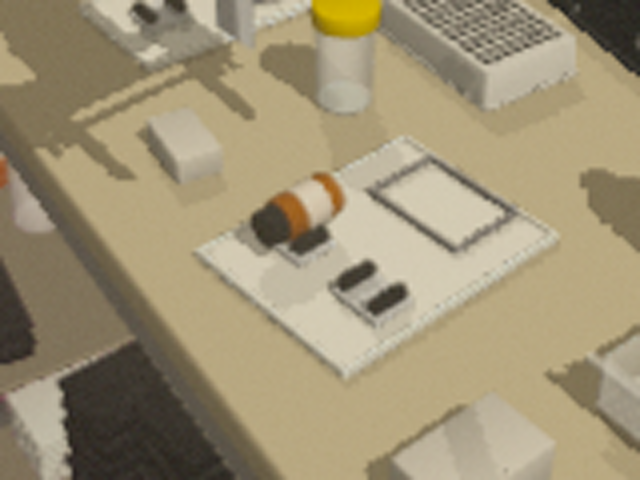

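```bash
cat > gap.py <<'E'
from h import *
def gap(p,c=np.array([.432,.309,0])):
    g=p[...,2].astype(np.float32)
    a=np.radians(9.3);ex=np.array([np.cos(a),np.sin(a),0])
    s=np.arange(-.03,.11,.001)
    q=proj("top",[c+ex*t+[0,0,.050+.213*t] for t in s]).astype(np.float32)
    v=cv2.remap(g,q[:,0][None],q[:,1][None],cv2.INTER_CUBIC)[0]
    print([(round(s[i]*1000),int(v[i])) for i in range(1,len(s)-1) if v[i]<v[i-1] and v[i]<=v[i+1]])
    ey=np.array([-np.sin(a),np.cos(a),0]);s=np.arange(-.04,.05,.001)
    q=proj("top",[c+ey*t+ex*.004+[0,0,.05] for t in s]).astype(np.float32)
    v=cv2.remap(p,q[:,0][None],q[:,1][None],cv2.INTER_LINEAR)[0]
    b=v[:,0]>110; i=np.where(b&(abs(s)<.025))[0];print('band',s[i[0]],s[i[-1]])
E
python3 - <<'E'
from gap import *
gap(cv2.imread('pics/top0.png'))
p,_=robot.snapshot("top");gap(p);u,v=proj("top",[[.46,.31,.06]])[0].astype(int)
cv2.imwrite('pics/top4.png',cv2.resize(p[max(v-50,0):v+50,u-60:u+60],None,fx=4,fy=4,interpolation=cv2.INTER_CUBIC))
E
```

```text
[(-25, 198), (-10, 167), (7, 226), (17, 167), (33, 228), (45, 174), (59, 228), (72, 163), (88, 226), (100, 186)]
band -0.008999999999999973 0.011000000000000044
[(-25, 214), (-10, 182), (17, 182), (33, 236), (45, 189), (73, 200), (94, 196)]
band -0.009999999999999974 0.011000000000000044
```

View pics/top4.png

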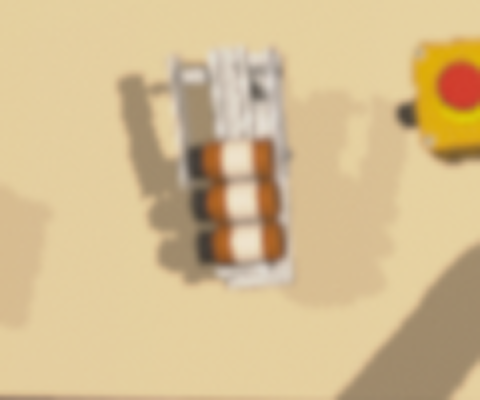

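```bash
python3 -m inch '0.3 -1 0 0.05 0;0.6 -3 0 0.12 0;1 -6 0 0.22 0;2 -10 0 0.34 0;2.5 -14 0 0.46 0;3 -18 0 0.58 0;4 -22 0 0.7 0;5 -26 0 0.82 0;5 -30 0 0.94 0;6 -34 0 1.06 0;7 -38 0 1.18 0;7.5 -42 0 1.28 0;8 -46 0 1.36 0;9 -50 0 1.44 0;9.5 -53 0 1.5 0;9.9 -56 0 1.55 0;9.9 -58 1 1.574 0;9.9 -59.5 2 1.574 0;9.9 -59.8 3 1.574 0;9.9 -59.8 5 1.574 0'
python3 - <<'E'
from h import *
go(.4322,.3121,.12,-80.7)
E
```

```text
time: 9.95
tool_pos: [0.4284, 0.3158, 0.1181]
ee_rot: [3.139, 0.004, -1.405]
wrist_force: [1.4, -0.3, 0.0]
width: 0.0941
t=9.9 tcp=[0.4284 0.3158 0.1181] yaw=-80.5 q6=1.93 w=0.0941 -> cm [ 0.42 -0.32 -0.19] spin 0.003
```

```bash
python3 -m inch '0.4 -0.3 0 0.003 0;0.4 -0.3 0 0.003 0;0.4 -0.3 2 0.003 0;0.4 -0.3 5 0 0;0.4 -0.3 7.5 0 0;0.4 -0.3 8.6 0 0;0.4 -0.3 8.9 0 0;0.4 -0.3 8.9 0 0;0.4 -0.3 8.9 0 0;0.4 -0.3 8.9 0 0.3;0.4 -0.3 8.9 0 0.35;0.4 -0.3 8.9 0 0.4;0.4 -0.3 8.9 0 0.5;0.4 -0.3 8.9 0 0.6;0.4 -0.3 8.9 0 0.6;0.4 -0.3 8.9 0 0.6'
python3 - <<'E'
from h import *
go(.4322,.3121,.029,-80.7)
E
```

```text
time: 11.28
tool_pos: [0.4316, 0.3128, 0.0292]
ee_rot: [3.139, 0.005, -1.405]
wrist_force: [-0.2, -1.3, 0.9]
width: 0.0539
t=11.3 tcp=[0.4316 0.3128 0.0292] yaw=-80.5 q6=1.92 w=0.0539 -> cm [ 0.08 -0.05  0.02] spin 0.003
```

```bash
python3 -m inch '0 0 -1 0 0.6;0 0 -2 0 0.6;0 0 -4 0 0.6;0 0 -7 0 0.6;0 0 -10 0 0.6;0 0 -12 0 0.6;0 0 -13 0 0.6;0 0 -13 0 0.6'
python3 - <<'E'
from h import *
go(.4388,-.3549,.16,9.6)
E
```

```text
time: 11.95
tool_pos: [0.4336, 0.3132, 0.1633]
ee_rot: [-3.137, 0.007, -1.405]
wrist_force: [-0.3, 0.9, 0.6]
width: 0.054
t=11.9 tcp=[0.4336 0.3132 0.1633] yaw=-80.5 q6=1.92 w=0.0540 -> cm [65.98 10.5  -0.18] spin -1.573
```

```bash
python3 -m inch '1 0.2 0 -0.05 0.6;3 0.6 0 -0.12 0.6;6 1 0 -0.22 0.6;10 2 0 -0.34 0.6;14 2.5 0 -0.46 0.6;18 3 0 -0.58 0.6;22 4 0 -0.7 0.6;26 5 0 -0.82 0.6;30 5 0 -0.94 0.6;34 6 0 -1.06 0.6;38 7 0 -1.18 0.6;42 7.5 0 -1.28 0.6;46 8 0 -1.36 0.6;50 9 0 -1.44 0.6;54 9.5 0 -1.5 0.6;58 10 0 -1.55 0.6;62 10.2 0 -1.57 0.6;64 10.5 0 -1.573 0.6;65.5 10.5 0 -1.573 0.6;66 10.5 0 -1.573 0.6'
python3 -m inch '0 0 0 0 0.6;0 0 0 0 0.6'
python3 - <<'E'
from h import *
go(.4388,-.3549,.05,9.6)
E
```

```text
time: 13.62
tool_pos: [0.4372, -0.3596, 0.1553]
ee_rot: [-3.133, -0.001, 0.163]
wrist_force: [0.8, 0.3, -0.4]
width: 0.054
time: 13.78
tool_pos: [0.4361, -0.3591, 0.1528]
ee_rot: [-3.129, 0.002, 0.161]
wrist_force: [0.3, 1.3, -0.8]
width: 0.0541
t=13.8 tcp=[ 0.4361 -0.3591  0.1528] yaw=9.3 q6=-0.95 w=0.0541 -> cm [ 0.35 -0.25 10.28] spin -0.006
```

```bash
python3 -m inch '0.2 -0.2 2 -0.005 0.6;0.35 -0.25 5 -0.005 0.6;0.35 -0.25 8 -0.005 0.6;0.35 -0.25 9.5 -0.005 0.6;0.35 -0.25 10.2 -0.005 0.6;0.35 -0.25 10.2 -0.005 0.6;0.35 -0.25 10.2 -0.005 0.6'
python3 - <<'E'
from h import *
go(.4388,-.3549,.012,9.6)
E
```

```text
time: 14.37
tool_pos: [0.4392, -0.3538, 0.0515]
ee_rot: [-3.129, 0.001, 0.168]
wrist_force: [-0.2, -0.3, -0.5]
width: 0.0544
t=14.4 tcp=[ 0.4392 -0.3538  0.0515] yaw=9.6 q6=-0.95 w=0.0544 -> cm [-0.05  0.15  3.95] spin 0.000
```

```bash
python3 -m inch '-0.05 0.1 1.5 0 0.6;-0.05 0.1 2.5 0 0.6;-0.05 0.1 3.3 0 0.6;-0.05 0.1 3.8 0 0.6;-0.05 0.1 3.9 0 0.6;-0.05 0.1 3.9 0 0.6;-0.05 0.1 3.9 0 0.6;-0.05 0.1 3.9 0 0.4;-0.05 0.1 3.9 0 0.3;-0.05 0.1 3.9 0 0.2;-0.05 0.1 3.9 0 0.2;-0.05 0.1 3.9 0 0.2;-0.05 0.1 3 0 0.2;-0.05 0.1 0 0 0.2;-0.05 0.1 -4 0 0;-0.05 0.1 -8 0 0;-0.05 0.1 -11 0 0;-0.05 0.1 -11 0 0'
python3 - <<'E'
from h import *
go(.4322,.3121,.12,-80.7)
p,_=robot.snapshot("side");u,v=proj("side",[[.43,-.31,.02]])[0].astype(int)
cv2.imwrite('pics/side5.png',cv2.resize(p[max(v-60,0):v+60,u-80:u+80],None,fx=4,fy=4,interpolation=cv2.INTER_CUBIC))
from gap import gap
p,_=robot.snapshot("top");gap(p)
E
```

```text
time: 15.87
tool_pos: [0.4423, -0.3592, 0.1714]
ee_rot: [3.14, -0.008, 0.168]
wrist_force: [0.4, 0.2, 1.1]
width: 0.0938
t=15.9 tcp=[ 0.4423 -0.3592  0.1714] yaw=9.6 q6=-0.95 w=0.0938 -> cm [ 10.19 -66.36   5.16] spin 1.576
[(-25, 215), (-10, 181), (17, 182), (45, 209), (60, 211), (72, 206), (77, 209), (94, 199)]
band -0.009999999999999974 0.011000000000000044
```

View pics/side5.png

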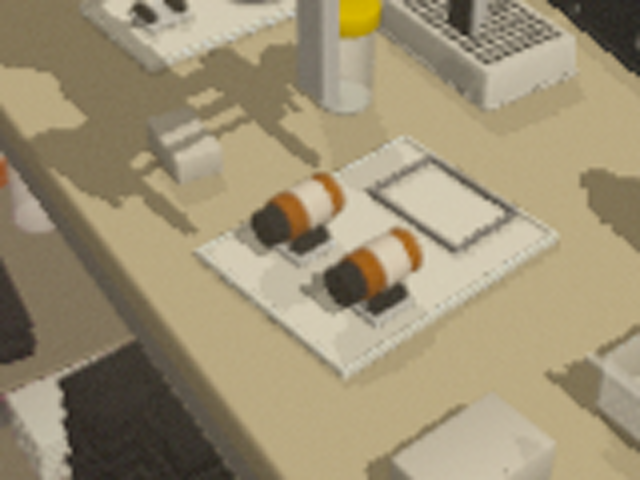

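Both vials sit in the tray_two cradles (around (300,210) and (375,268) in the crop). Next is vial 3.

```bash
python3 -m inch '0.3 -1 0 0.05 0;0.6 -4 0 0.15 0;1 -8 0 0.27 0;2 -12 0 0.39 0;2.5 -16 0 0.51 0;3 -20 0 0.63 0;4 -24 0 0.75 0;5 -28 0 0.87 0;5 -32 0 0.99 0;6 -36 0 1.11 0;7 -40 0 1.23 0;7.5 -44 0 1.33 0;8 -48 0 1.41 0;9 -52 0 1.49 0;9.5 -56 0 1.54 0;10 -60 0 1.576 0;10.2 -63 1 1.576 0;10.2 -65.5 2 1.576 0;10.2 -66.4 3 1.576 0;10.2 -66.4 5 1.576 0'
python3 - <<'E'
from h import *
go(.4322,.3121,.029,-80.7)
E
```

```text
time: 17.63
tool_pos: [0.4281, 0.3198, 0.1184]
ee_rot: [-3.141, 0.01, -1.402]
wrist_force: [0.3, 0.3, 0.3]
width: 0.0941
t=17.6 tcp=[0.4281 0.3198 0.1184] yaw=-80.3 q6=1.93 w=0.0941 -> cm [ 0.92 -0.27  8.93] spin 0.006
```

```bash
python3 -m inch '0.9 -0.3 0 0.006 0;0.9 -0.3 0 0.006 0;0.9 -0.3 2 0.006 0;0.9 -0.3 5 0.006 0;0.9 -0.3 7.5 0.006 0;0.9 -0.3 8.6 0.006 0;0.9 -0.3 8.9 0.006 0;0.9 -0.3 8.9 0.006 0;0.9 -0.3 8.9 0.006 0;0.9 -0.3 8.9 0.006 0.3;0.9 -0.3 8.9 0.006 0.35;0.9 -0.3 8.9 0.006 0.4;0.9 -0.3 8.9 0.006 0.5;0.9 -0.3 8.9 0.006 0.6;0.9 -0.3 8.9 0.006 0.6;0.9 -0.3 8.9 0.006 0.6'
python3 - <<'E'
from h import *
go(.4322,.3121,.029,-80.7)
E
```

```text
time: 18.97
tool_pos: [0.4325, 0.3125, 0.0294]
ee_rot: [-3.141, 0.01, -1.408]
wrist_force: [0.2, -0.2, 0.3]
width: 0.0544
t=19.0 tcp=[0.4325 0.3125 0.0294] yaw=-80.7 q6=1.92 w=0.0544 -> cm [0.03 0.03 0.04] spin 0.000
```

```bash
python3 -m inch '0 0 -1 0 0.6;0 0 -2 0 0.6;0 0 -4 0 0.6;0 0 -7 0 0.6;0 0 -10 0 0.6;0 0 -12 0 0.6;0 0 -13 0 0.6;0 0 -13 0 0.6'
python3 - <<'E'
from h import *
go(.470,-.0188,.16,-84.8)
E
```

```text
time: 19.63
tool_pos: [0.4341, 0.312, 0.1635]
ee_rot: [-3.134, 0.013, -1.408]
wrist_force: [0.6, 0.7, -0.1]
width: 0.0545
t=19.6 tcp=[0.4341 0.312  0.1635] yaw=-80.7 q6=1.92 w=0.0545 -> cm [33.23  1.82 -0.09] spin 0.072
```

```bash
python3 -m inch '1 0 0 0 0.6;3 0.2 0 0.03 0.6;6 0.4 0 0.07 0.6;10 0.6 0 0.072 0.6;14 0.8 0 0.072 0.6;18 1 0 0.072 0.6;22 1.2 0 0.072 0.6;26 1.5 0 0.072 0.6;29 1.7 0 0.072 0.6;31 1.8 0 0.072 0.6;32.5 1.8 0 0.072 0.6;33.2 1.8 0 0.072 0.6;33.2 1.8 0 0.072 0.6;33.2 1.8 0 0.072 0.6;33.2 1.8 3 0.072 0.6;33.2 1.8 6 0.072 0.6;33.2 1.8 8.5 0.072 0.6;33.2 1.8 10 0.072 0.6;33.2 1.8 10.5 0.072 0.6;33.2 1.8 10.5 0.072 0.6';  python3 - <<'E'
from h import *
go(.470,-.0188,.012,-84.8)
E
```

```text
time: 21.3
tool_pos: [0.4692, -0.0158, 0.0524]
ee_rot: [-3.139, 0.015, -1.478]
wrist_force: [-0.3, 0.2, -0.2]
width: 0.0543
t=21.3 tcp=[ 0.4692 -0.0158  0.0524] yaw=-84.7 q6=1.31 w=0.0543 -> cm [ 0.37 -0.04  4.03] spin 0.002
```

```bash
python3 -m inch '0.3 -0.05 1.5 0 0.6;0.3 -0.05 2.5 0 0.6;0.3 -0.05 3.3 0 0.6;0.3 -0.05 3.8 0 0.6;0.3 -0.05 3.95 0 0.6;0.3 -0.05 3.95 0 0.6;0.3 -0.05 3.95 0 0.6'
python3 - <<'E'
from h import *
go(.470,-.0188,.012,-84.8)
p,_=robot.snapshot("side");u,v=proj("side",[[.5,-.01,.02]])[0].astype(int)
cv2.imwrite('pics/side6.png',cv2.resize(p[max(v-60,0):v+60,u-80:u+80],None,fx=4,fy=4,interpolation=cv2.INTER_CUBIC))
E
```

```text
time: 21.88
tool_pos: [0.4704, -0.0182, 0.0133]
ee_rot: [-3.138, 0.014, -1.478]
wrist_force: [0.2, -0.9, -1.0]
width: 0.0541
t=21.9 tcp=[ 0.4704 -0.0182  0.0133] yaw=-84.7 q6=1.30 w=0.0541 -> cm [0.06 0.04 0.13] spin 0.002
```

View pics/side6.png

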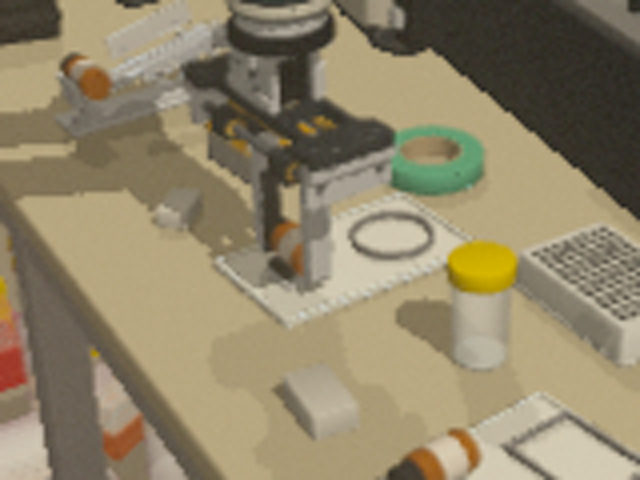

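```bash
python3 -m inch '0 0 0 0 0.4;0 0 0 0 0.3;0 0 0 0 0.2;0 0 0 0 0.2;0 0 0 0 0.2;0 0 -1 0 0.2;0 0 -4 0 0.2;0 0 -8 0 0;0 0 -12 0 0;0 0 -15 0 0;0 0 -15 0 0;0 0 -15 0 0'
python3 - <<'E'
from h import *
go(.4111,-.1723,.10,-3)
go(.4111,-.1723,.10,-93)
p,_=robot.snapshot("side");u,v=proj("side",[[.5,-.01,.02]])[0].astype(int)
cv2.imwrite('pics/side7.png',cv2.resize(p[max(v-60,0):v+60,u-80:u+80],None,fx=4,fy=4,interpolation=cv2.INTER_CUBIC))
E
```

```text
time: 22.93
tool_pos: [0.4716, -0.0207, 0.1665]
ee_rot: [-3.132, 0.013, -1.478]
wrist_force: [-0.6, 0.5, -1.0]
width: 0.0938
t=22.9 tcp=[ 0.4716 -0.0207  0.1665] yaw=-84.7 q6=1.30 w=0.0938 -> cm [14.62  7.48  6.4 ] spin -1.426
t=22.9 tcp=[ 0.4716 -0.0207  0.1665] yaw=-84.7 q6=1.30 w=0.0938 -> cm [14.62  7.48  6.4 ] spin 0.145
```

View pics/side7.png

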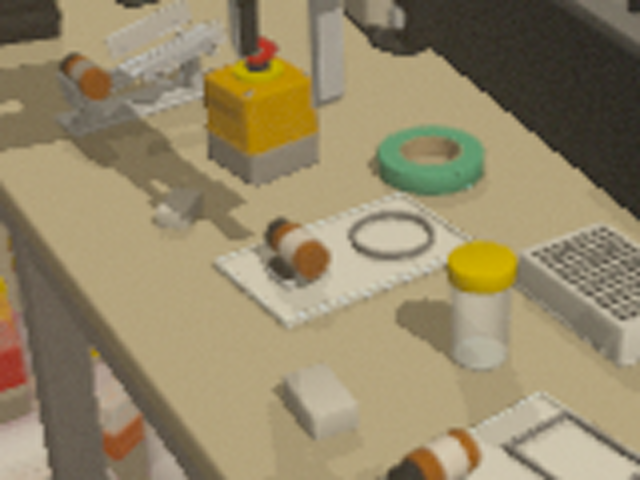

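```bash
python3 -m inch '1 0.5 0 0.03 0;4 2 0 0.07 0;8 4 0 0.1 0;11 6 0 0.145 0;13.5 7 1 0.145 0;14.6 7.5 3 0.145 0;14.6 7.5 6 0.145 0;14.6 7.5 7 0.145 0;14.6 7.5 8 0.145 0;14.6 7.5 8 0.145 0;14.6 7.5 8 0.145 0'
python3 - <<'E'
from h import *
go(.4111,-.1723,.0045,-93)
E
```

```text
time: 23.9
tool_pos: [0.4091, -0.1712, 0.0814]
ee_rot: [-3.14, 0.015, -1.623]
wrist_force: [0.2, -0.2, 0.0]
width: 0.0937
t=23.9 tcp=[ 0.4091 -0.1712  0.0814] yaw=-93.0 q6=1.09 w=0.0937 -> cm [ 0.22 -0.19  7.69] spin 0.000
```

```bash
python3 -m inch '0.1 -0.2 2.5 0 0;0.1 -0.2 5 0 0;0.1 -0.2 6.8 0 0;0.1 -0.2 7.5 0 0;0.1 -0.2 7.7 0 0;0.1 -0.2 7.7 0 0;0.1 -0.2 7.7 0 0.3;0.1 -0.2 7.7 0 0.38;0.1 -0.2 7.7 0 0.45;0.1 -0.2 7.7 0 0.6;0.1 -0.2 7.7 0 0.6;0.1 -0.2 7.7 0 0.6;0.1 -0.2 7.7 0 0.6'
python3 - <<'E'
from h import *
go(.4111,-.1723,.0045,-93)
E
python3 -m inch '0 0 -1 0 0.6;0 0 -3 0 0.6;0 0 -6 0 0.6;0 0 -8 0 0.6;0 0 -9 0 0.6;0 0 -9 0 0.6;0 0 -9 0 0.6'
python3 - <<'E'
from h import *
go(.5235,-.3041,.09,-80.4)
p,_=robot.snapshot("side");u,v=proj("side",[[.45,-.2,.08]])[0].astype(int)
cv2.imwrite('pics/side8.png',cv2.resize(p[max(v-60,0):v+60,u-80:u+80],None,fx=4,fy=4,interpolation=cv2.INTER_CUBIC))
E
```

```text
time: 24.98
tool_pos: [0.4113, -0.1712, 0.0046]
ee_rot: [-3.14, 0.015, -1.623]
wrist_force: [0.1, 0.1, 0.7]
width: 0.052
t=25.0 tcp=[ 0.4113 -0.1712  0.0046] yaw=-93.0 q6=1.09 w=0.0520 -> cm [0.11 0.02 0.01] spin 0.000
time: 25.57
tool_pos: [0.411, -0.1725, 0.0946]
ee_rot: [-3.139, 0.015, -1.623]
wrist_force: [-0.5, 0.6, -0.6]
width: 0.0512
t=25.6 tcp=[ 0.411  -0.1725  0.0946] yaw=-93.0 q6=1.09 w=0.0512 -> cm [ 12.56 -11.91   0.31] spin -0.220
```

View pics/side8.png

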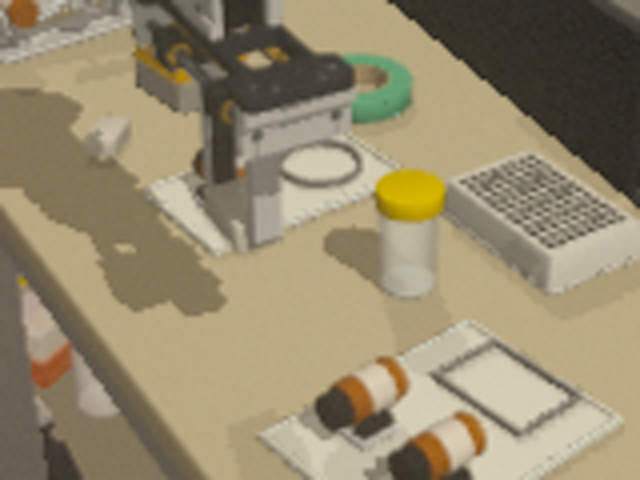

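```bash
python3 -m inch '1 -1 -0.5 -0.03 0.6;3 -3 -0.5 -0.08 0.6;6 -6 -0.5 -0.15 0.6;9 -8.5 -0.5 -0.2 0.6;11 -10.5 -0.5 -0.22 0.6;12.2 -11.5 -0.5 -0.22 0.6;12.6 -11.9 -0.5 -0.22 0.6;12.6 -11.9 -0.5 -0.22 0.6;12.6 -11.9 1 -0.22 0.6;12.6 -11.9 3 -0.22 0.6;12.6 -11.9 4 -0.22 0.6;12.6 -11.9 4.5 -0.22 0.6;12.6 -11.9 4.5 -0.22 0.6;12.6 -11.9 4.5 -0.22 0.6'
python3 - <<'E'
from h import *
go(.5235,-.3041,.0125,-80.4)
p,_=robot.snapshot("side");u,v=proj("side",[[.48,-.3,.03]])[0].astype(int)
cv2.imwrite('pics/side9.png',cv2.resize(p[max(v-60,0):v+60,u-80:u+80],None,fx=4,fy=4,interpolation=cv2.INTER_CUBIC))
E
```

```text
time: 26.78
tool_pos: [0.5225, -0.3029, 0.0468]
ee_rot: [-3.138, 0.016, -1.402]
wrist_force: [-0.2, -0.3, 0.3]
width: 0.0513
t=26.8 tcp=[ 0.5225 -0.3029  0.0468] yaw=-80.4 q6=0.77 w=0.0513 -> cm [ 0.19 -0.06  3.43] spin 0.001
```

View pics/side9.png

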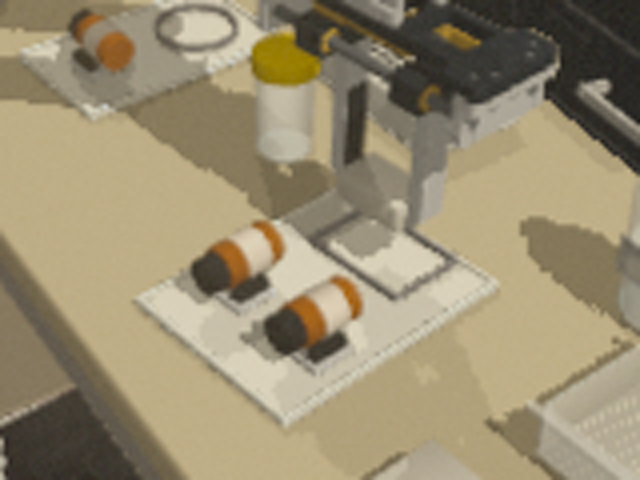

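Run:
```python
from h import *
d=np.load('/tmp/top0.npy');print(d[158,412])
print(ray("top",[(402,165)],.05),ray("top",[(394,165)],.05),ray("top",[(413,158)],.15),ray("top",[(413,158)],.12))
```

```text
1.2615981
[[ 0.63086814 -0.42276218  0.05      ]] [[ 0.63030191 -0.40084319  0.05      ]] [[ 0.62894514 -0.42274757  0.15      ]] [[ 0.63556714 -0.4318796   0.12      ]]
```

```bash
python3 -m inch '0.1 -0.05 1.5 0 0.6;0.1 -0.05 2.5 0 0.6;0.1 -0.05 3.2 0 0.6;0.1 -0.05 3.45 0 0.6;0.1 -0.05 3.45 0 0.6;0.1 -0.05 3.45 0 0.6;0.1 -0.05 3.45 0 0.6'
python3 - <<'E'
from h import *
go(.5235,-.3041,.0115,-80.4)
E
```

```text
time: 27.42
tool_pos: [0.5242, -0.3041, 0.0137]
ee_rot: [-3.136, 0.014, -1.403]
wrist_force: [0.0, -0.8, 0.3]
width: 0.0516
t=27.4 tcp=[ 0.5242 -0.3041  0.0137] yaw=-80.4 q6=0.77 w=0.0516 -> cm [-0.01  0.07  0.22] spin 0.001
```

```bash
python3 -m inch '0 0 0.2 0 0.6;0 0 0.2 0 0.6;0 0 0.2 0 0.42;0 0 0.2 0 0.38;0 0 0.2 0 0.3;0 0 0.2 0 0.25;0 0 0.2 0 0.25;0 0 -1 0 0.2;0 0 -4 0 0.2;0 0 -8 0 0;0 0 -12 0 0;0 0 -15 0 0;0 0 -15 0 0'
python3 - <<'E'
from h import *
p,_=robot.snapshot("side");u,v=proj("side",[[.48,-.3,.03]])[0].astype(int)
cv2.imwrite('pics/side10.png',cv2.resize(p[max(v-60,0):v+60,u-80:u+80],None,fx=4,fy=4,interpolation=cv2.INTER_CUBIC))
go(.5354,-.1733,.17,-84.8)
E
```

```text
time: 28.5
tool_pos: [0.5272, -0.3088, 0.1744]
ee_rot: [-3.124, 0.001, -1.402]
wrist_force: [1.0, -0.5, 1.4]
width: 0.0939
t=28.6 tcp=[ 0.526  -0.3079  0.1705] yaw=-80.4 q6=0.77 w=0.0942 -> cm [-13.11  -3.18   0.16] spin 0.078
```

View pics/side10.png

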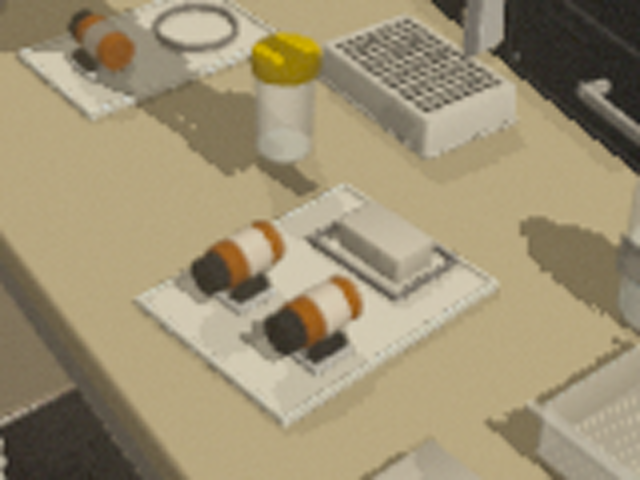

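```bash
python3 -m inch '-1 -0.3 0 0 0;-4 -1 0 0 0;-8 -2 0 0 0;-11 -2.7 0 0 0;-12.5 -3.1 0 0 0;-13.1 -3.2 0 0 0;-13.1 -3.2 0 0 0;-13.1 -3.2 2 0 0;-13.1 -3.2 5 0 0;-13.1 -3.2 5 0 0;-13.1 -3.2 5 0 0'
python3 - <<'E'
from h import *
go(.5354,-.1733,.025,-80.4)
p,_=robot.snapshot("side");u,v=proj("side",[[.53,-.17,.08]])[0].astype(int)
cv2.imwrite('pics/side11.png',cv2.resize(p[max(v-60,0):v+60,u-80:u+80],None,fx=4,fy=4,interpolation=cv2.INTER_CUBIC))
E
```

```text
time: 29.47
tool_pos: [0.5344, -0.1733, 0.1191]
ee_rot: [-3.133, 0.008, -1.404]
wrist_force: [1.1, -0.2, -0.2]
width: 0.0941
t=29.5 tcp=[ 0.5344 -0.1733  0.1191] yaw=-80.4 q6=0.98 w=0.0941 -> cm [ 0.09 -0.02  9.41] spin -0.001
```

View pics/side11.png

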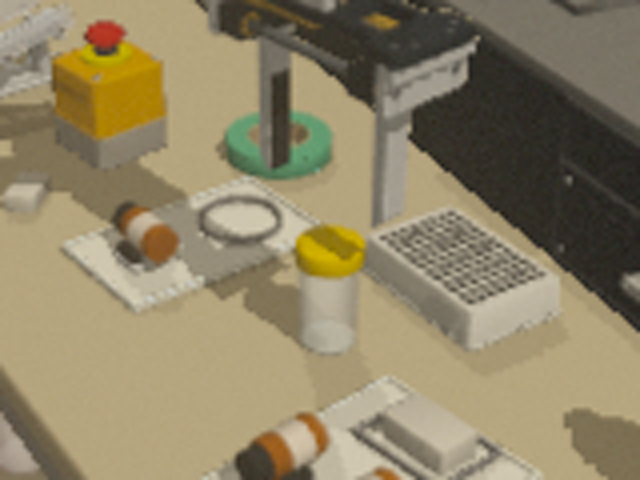

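```bash
python3 -m inch '0.1 0 2 0 0;0.1 0 4.5 0 0;0.1 0 7 0 0;0.1 0 8.8 0 0;0.1 0 9.4 0 0;0.1 0 9.4 0 0;0.1 0 9.4 0 0;0.1 0 9.4 0 0.3;0.1 0 9.4 0 0.4;0.1 0 9.4 0 0.5;0.1 0 9.4 0 0.6;0.1 0 9.4 0 0.7;0.1 0 9.4 0 0.7;0.1 0 9.4 0 0.7;0.1 0 9.4 0 0.7'
python3 - <<'E'
from h import *
go(.5354,-.1733,.025,-80.4)
E
python3 -m inch '0 0 -0.5 0 0.7;0 0 -1.5 0 0.7;0 0 -3 0 0.7;0 0 -4 0 0.7;0 0 -5 0 0.7;0 0 -5 0 0.7;0 0 -5 0 0.7'
python3 - <<'E'
from h import *
go(.5606,-.0105,.075,-80.4)
E
```

```text
time: 30.77
tool_pos: [0.5368, -0.1739, 0.0272]
ee_rot: [-3.13, 0.006, -1.404]
wrist_force: [-0.5, 0.1, 0.3]
width: 0.0466
t=30.8 tcp=[ 0.5368 -0.1739  0.0272] yaw=-80.4 q6=0.98 w=0.0466 -> cm [-0.09  0.13  0.22] spin -0.000
time: 31.35
tool_pos: [0.5369, -0.1746, 0.0783]
ee_rot: [-3.128, 0.005, -1.404]
wrist_force: [0.3, -0.8, -0.7]
width: 0.0465
t=31.4 tcp=[ 0.5369 -0.1746  0.0783] yaw=-80.4 q6=0.98 w=0.0465 -> cm [-15.79  -5.06   0.48] spin -0.000
```

Run:
```python
from h import *
p,_=robot.snapshot("side");u,v=proj("side",[[.53,-.17,.08]])[0].astype(int)
cv2.imwrite('pics/side12.png',cv2.resize(p[max(v-50,0):v+50,u-60:u+60],None,fx=6,fy=6,interpolation=cv2.INTER_CUBIC))
```

```text
(no output)
```

View pics/side12.png

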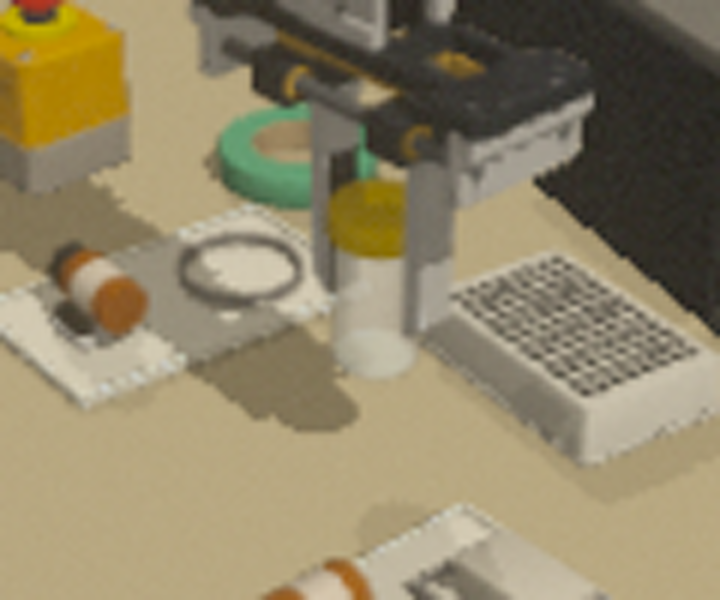

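```bash
python3 -m inch '-0.7 -0.2 -0.5 0 0.7;-2 -0.7 -0.5 0 0.7;-4 -1.3 -0.5 0 0.7;-7 -2.2 -0.5 0 0.7;-10 -3.2 -0.5 0 0.7;-12.5 -4 -0.5 0 0.7;-14.5 -4.7 -0.5 0 0.7;-15.5 -5.1 -0.5 0 0.7;-15.8 -5.2 -0.5 0 0.7;-15.8 -5.2 0 0 0.7;-15.8 -5.2 0 0 0.7;-15.8 -5.2 0 0 0.7'
python3 - <<'E'
from h import *
go(.562,-.0105,.0325,-80.4)
for n in ("top","side"):
    p,_=robot.snapshot(n);u,v=proj(n,[[.55,-.01,.06]])[0].astype(int)
    cv2.imwrite(f'pics/{n}13.png',cv2.resize(p[max(v-50,0):v+50,u-60:u+60],None,fx=6,fy=6,interpolation=cv2.INTER_CUBIC))
E
```

```text
time: 32.4
tool_pos: [0.5607, -0.0109, 0.078]
ee_rot: [-3.131, 0.006, -1.405]
wrist_force: [0.1, 0.5, -0.8]
width: 0.0465
t=32.4 tcp=[ 0.5607 -0.0109  0.078 ] yaw=-80.5 q6=1.28 w=0.0465 -> cm [ 0.01 -0.09  4.55] spin -0.002
```

View pics/side13.png

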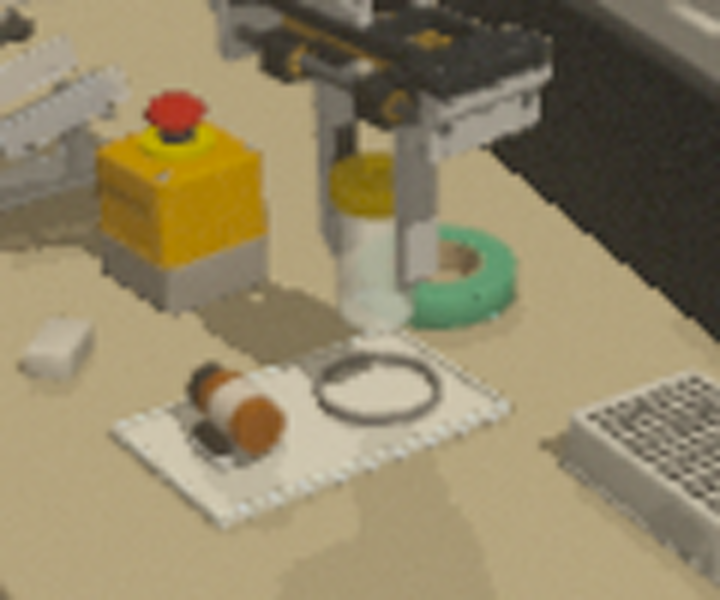

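```bash
python3 -m inch '0 -0.1 1.2 0 0.7;0 -0.1 2.4 0 0.7;0 -0.1 3.4 0 0.7;0 -0.1 4.1 0 0.7;0 -0.1 4.4 0 0.7;0 -0.1 4.5 0 0.7;0 -0.1 4.5 0 0.7;0 -0.1 4.5 0 0.7'
python3 - <<'E'
from h import *
go(.562,-.0105,.0312,-80.4)
print(robot.get_obs()["wrist_force"])
p,_=robot.snapshot("side");u,v=proj("side",[[.55,-.01,.06]])[0].astype(int)
cv2.imwrite(f'pics/side14.png',cv2.resize(p[max(v-50,0):v+50,u-60:u+60],None,fx=6,fy=6,interpolation=cv2.INTER_CUBIC))
E
```

```text
time: 33.17
tool_pos: [0.5629, -0.0105, 0.034]
ee_rot: [-3.129, 0.006, -1.405]
wrist_force: [-0.1, -0.6, -0.5]
width: 0.0468
t=33.2 tcp=[ 0.5629 -0.0105  0.034 ] yaw=-80.5 q6=1.28 w=0.0468 -> cm [-0.01  0.09  0.28] spin -0.002
[-0.0679585  -0.56829366 -0.49394826]
```

View pics/side14.png

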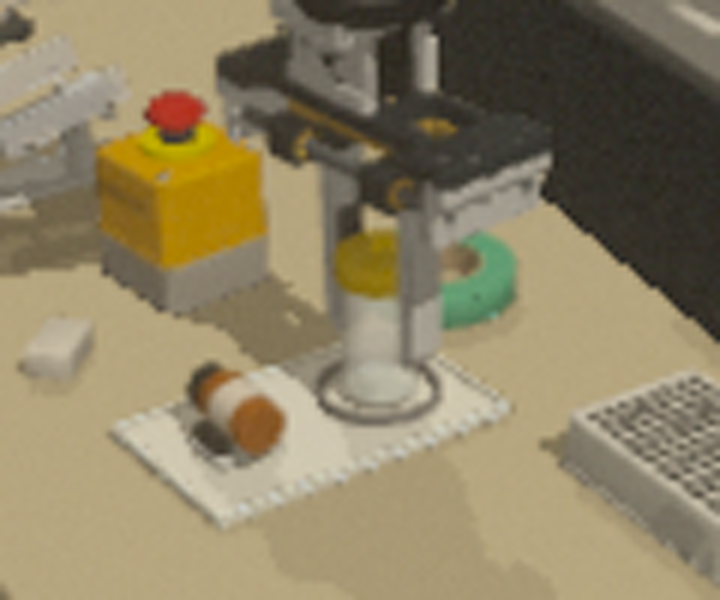

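Jar is inside the ring (base around (380,380) in the crop). Lower the last 2-3 mm, release, and rise straight up.

```bash
python3 -m inch '0 0 0.15 0 0.7;0 0 0.25 0 0.7;0 0 0.25 0 0.7;0 0 0.25 0 0.7;0 0 0.25 0 0.45;0 0 0.25 0 0.4;0 0 0.25 0 0.3;0 0 0.25 0 0.2;0 0 0.25 0 0.1;0 0 0.25 0 0;0 0 0.25 0 0;0 0 -1 0 0;0 0 -4 0 0;0 0 -8 0 0;0 0 -12 0 0;0 0 -14 0 0;0 0 -14 0 0'
python3 -m inch '0 -2 0 0 0;0 -6 0 0 0;0 -10 0 0 0;0 -14 0 0 0;0 -18 0 0 0;0 -20 0 0 0;0 -20 0 0 0'
python3 - <<'E'
from h import *
go(.35,-.0105,.2,-80.4)
for n in ("top","side"):
    p,_=robot.snapshot(n); cv2.imwrite(f'pics/{n}15.png',p)
E
```

```text
time: 34.63
tool_pos: [0.565, -0.012, 0.183]
ee_rot: [-3.115, 0.002, -1.405]
wrist_force: [0.1, -1.1, 0.7]
width: 0.0938
time: 35.22
tool_pos: [0.7602, 0.0211, 0.1838]
ee_rot: [-3.13, 0.003, -1.406]
wrist_force: [-7.7, -0.3, -1.7]
width: 0.0939
t=35.2 tcp=[0.7602 0.0211 0.1838] yaw=-80.6 q6=1.36 w=0.0939 -> cm [-3.6  40.96 -2.09] spin -0.003
```

View pics/side15.png

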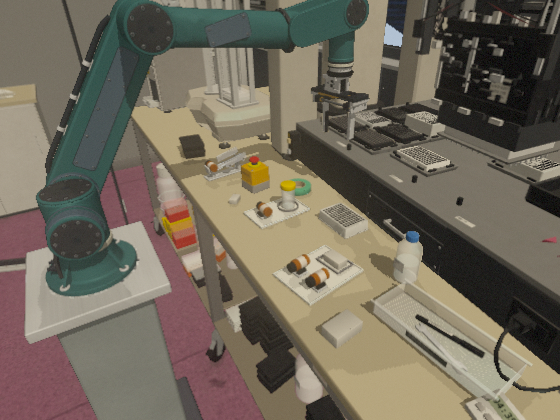

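View pics/top15.png

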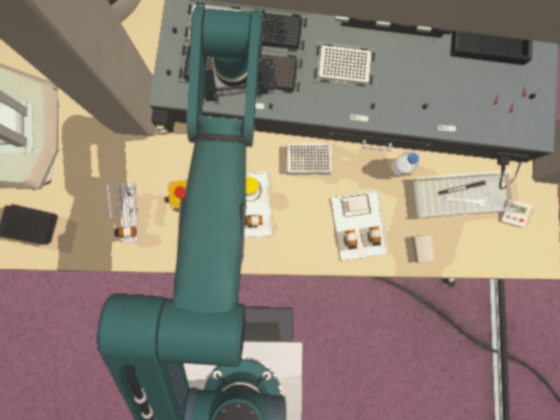

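I moved the wrong way: tool −y is +x, so the arm is now over the console and the force reads 7.7 N. I'll back out the way I came, rising slightly.

```bash
python3 -m inch '0 0.5 0 0 0;0 1 0 0 0;0 2 -0.5 0 0;0 4 -1 0 0;0 6 -1 0 0;0 6 -1 0 0'
python3 - <<'E'
from h import *
p,_=robot.snapshot("side")
cv2.imwrite('pics/side16.png',cv2.resize(p[60:230,180:400],None,fx=3.5,fy=3.5,interpolation=cv2.INTER_CUBIC))
go(.36,-.17,.2,-80.4)
E
```

```text
time: 35.82
tool_pos: [0.6975, 0.0108, 0.1944]
ee_rot: [-3.127, 0.003, -1.406]
wrist_force: [-0.1, 0.4, 0.4]
width: 0.0939
t=35.9 tcp=[0.6991 0.011  0.1944] yaw=-80.6 q6=1.34 w=0.0940 -> cm [12.3 36.4 -1.2] spin -0.003
```

View pics/side16.png

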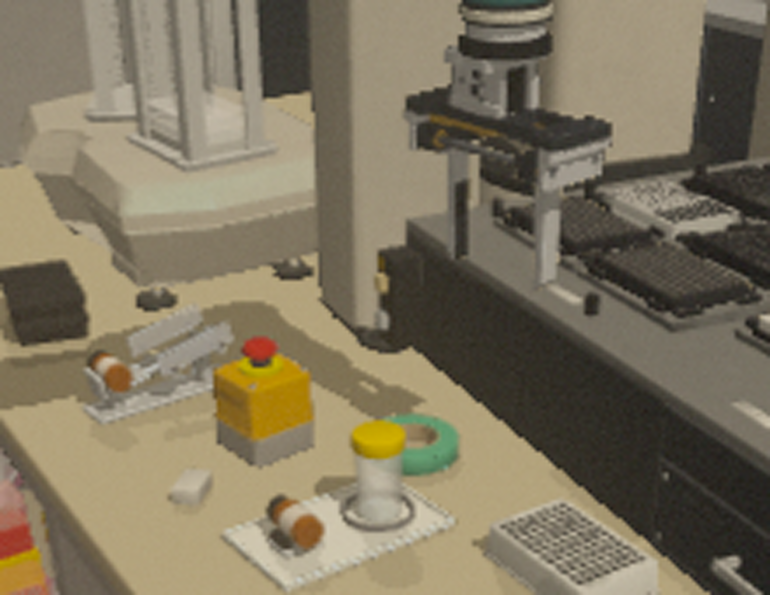

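Run:
```python
from h import *
go(.19,-.51,.205,-70)
```

```text
t=35.9 tcp=[0.6991 0.011  0.1944] yaw=-80.6 q6=1.34 w=0.0940 -> cm [43.05 58.73 -2.17] spin -0.184
```

```bash
python3 -m inch '0 2 -1 0 0;0 5 -2 0 0;2 9 -2 -0.02 0;4 12.5 -2 -0.04 0;6 16 -2 -0.06 0;8 19.5 -2 -0.08 0;11 22.5 -2 -0.1 0;13.5 25.5 -2 -0.12 0;16 28.5 -2 -0.14 0;18.5 31.5 -2 -0.15 0;21 34.5 -2 -0.16 0;23.5 37.5 -2 -0.17 0;26 40.5 -2 -0.184 0;28.5 43.5 -2 -0.184 0;31 46 -2 -0.184 0;33.5 49 -2 -0.184 0;36 52 -2 -0.184 0;38.5 54.5 -2 -0.184 0;41 57 -2 -0.184 0;43 58.7 -2 -0.184 0'
python3 -m inch '0 0 0 0 0;0 0 0 0 0;0 0 0 0 0'
python3 - <<'E'
from gap import *
for n in ("top","side"):
    p,_=robot.snapshot(n); cv2.imwrite(f'pics/{n}17.png',p)
p=cv2.imread('pics/top17.png');gap(p)
cv2.imwrite('pics/t17a.png',cv2.resize(p[150:270,90:290],None,fx=4,fy=4,interpolation=cv2.INTER_CUBIC))
cv2.imwrite('pics/t17b.png',cv2.resize(p[170:270,300:460],None,fx=4.5,fy=4.5,interpolation=cv2.INTER_CUBIC))
hsv=cv2.cvtColor(p,cv2.COLOR_BGR2HSV);H,S,V=[hsv[...,i].astype(int) for i in range(3)]
m=((S>150)&(H>20)&(H<35)).astype(np.uint8);k=np.zeros_like(m);k[170:215,232:275]=m[170:215,232:275]
c=max(cv2.findContours(k,0,cv2.CHAIN_APPROX_NONE)[0],key=cv2.contourArea)
w=ray("top",c.reshape(-1,2),.084)[:,:2];print('lid',cv2.minEnclosingCircle(w.astype(np.float32)))
a=np.radians(5.18);R=np.array([[np.cos(a),np.sin(a)],[-np.sin(a),np.cos(a)]])
print('jar in tray1',R@(w.mean(0)-[.5188,-.0143]))
E
```

```text
time: 37.53
tool_pos: [0.1883, -0.5122, 0.2034]
ee_rot: [-3.126, -0.001, -1.224]
wrist_force: [0.2, -1.0, 0.1]
width: 0.0939
time: 37.78
tool_pos: [0.1887, -0.5121, 0.2034]
ee_rot: [-3.125, -0.001, -1.224]
wrist_force: [-0.4, -0.2, -0.0]
width: 0.0941
[(-25, 199), (-10, 166), (17, 196), (26, 204), (35, 197), (40, 200), (49, 197), (59, 193), (71, 188), (77, 190), (94, 181)]
band -0.009999999999999974 0.010000000000000044
lid ((0.5607767701148987, -0.010910538956522942), 0.022338930517435074)
jar in tray1 [ 0.0421824  -0.00040008]
```

View pics/t17a.png

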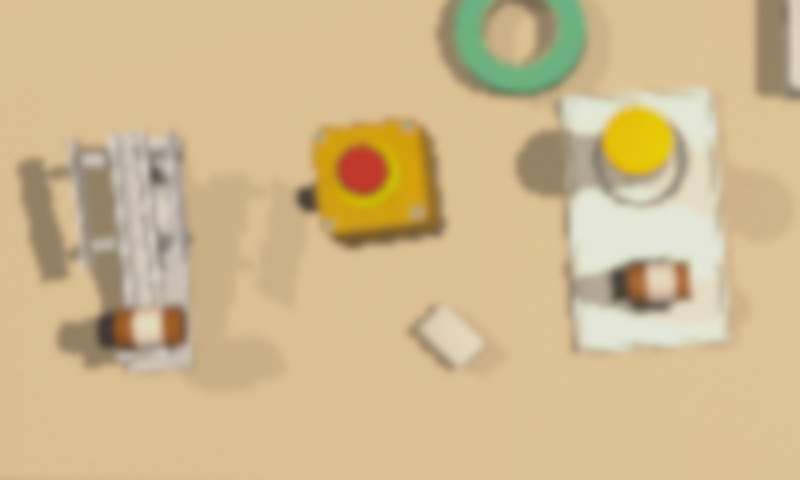

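View pics/t17b.png

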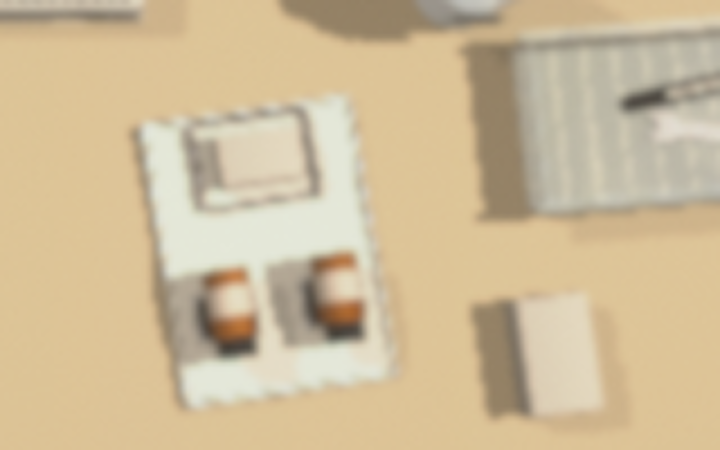

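View pics/side17.png

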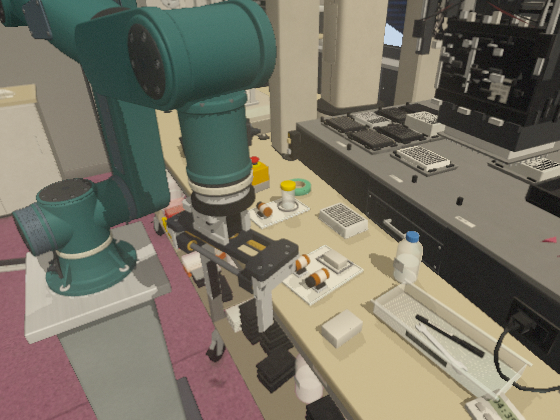

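Run:
```python
from m import *
robot_top=robot.snapshot("top");p,d=robot_top
S=4;P=cv2.resize(p,None,fx=S,fy=S,interpolation=cv2.INTER_CUBIC)
hs=cv2.cvtColor(P,cv2.COLOR_BGR2HSV).astype(int);H,Sa,V=hs[...,0],hs[...,1],hs[...,2]
amb=(H<20)&(Sa>120)
T={'t1':(.5188,-.0143,5.18),'t2':(.4683,-.3134,9.58)}
def loc(t,xy):
    x,y,a=T[t];a=np.radians(a);return np.round(1000*(np.array([[np.cos(a),np.sin(a)],[-np.sin(a),np.cos(a)]])@(xy-np.array([x,y]))),1)
def work(t,name,r,mask,z):
    o=np.zeros(mask.shape,np.uint8);u0,u1,v0,v1=[int(k*S) for k in r];o[v0:v1,u0:u1]=mask[v0:v1,u0:u1]
    pts=np.argwhere(o)[:,::-1].astype(np.float32)
    w=ray("top",(pts+.5)/S-.5,z)[:,:2]
    q=cv2.minAreaRect((w*1000).astype(np.float32));uc=pts.mean(0)/S
    print(name,'local',loc(t,np.array(q[0])/1000),q,'topdepth',d[int(uc[1]),int(uc[0])])
# amber incl. band = body (42mm, centre is 6 mm off mid-length away from cap)
band=(Sa<95)&(V>150)
work('t1','v3 amber',(240,268,212,230),amb,.035)
work('t2','vA amber',(340,360,226,252),amb,.035)
work('t2','vB amber',(366,384,224,248),amb,.035)
work('t2','box',(345,371,196,213),(Sa>25)&(Sa<61)&(V>190),.024)
c=robot.camera_info("top");E=c["extrinsics"]
for n,uv in dict(v3=(253,221),vA=(351,237),vB=(375,234),box=(357,205),lid=(249,185),v4=(126,232)).items():
    zs=d[uv[1]-1:uv[1]+2,uv[0]-1:uv[0]+2].mean();q=cv2.undistortPoints(np.array([[uv]],float),c["K"],c["dist"])[0,0]
    print(n,'top z',round((E[:3,:3].T@(np.r_[q,1]*zs-E[:3,3]))[2],4))
```

```text
v3 amber local [-47.4  -5.1] ((472.06988525390625, -23.705476760864258), (24.22645378112793, 40.90177536010742), 1.3309848308563232) topdepth 1.3110178
vA amber local [-31.7  34. ] ((431.4065856933594, -285.15826416015625), (40.55910873413086, 24.839176177978516), 10.494986534118652) topdepth 1.3113003
vB amber local [-31.4 -33.7] ((442.9515380859375, -351.8200988769531), (41.13903045654297, 24.53021812438965), 1.2849169969558716) topdepth 1.319456
box local [56.8 -2.6] ((524.689697265625, -306.4768371582031), (46.14448165893555, 70.90733337402344), 1.334074854850769) topdepth 1.3490077
v3 top z 0.0437
vA top z 0.042
vB top z 0.0417
box top z 0.0239
lid top z 0.0845
v4 top z 0.0604
```

Run:
```python
from bench import robot
o=robot.get_obs();print(o["time"],o["wrist_force"])
print(robot.close_job())
```

```text
37.9333 [ 0.34299433 -0.0726613   0.04698607]
the job is handed in; nothing more can be done
None
```

Both kits are made up and I handed the job in at about 38 s of the 144 s. No verdict is reported.

- **Vials:** I took them in order from the stop. Vials 1 and 2 are in the two cradles of `tray_two`, vial 3 is in the cradle of `tray_one`, and vial 4 rolled down to the stop.
- **Box and jar:** The middle-sized grey box is in its compartment and the jar is in its well. The gripper closed on the jar's lid rather than its body, but the jar stayed upright.

**Last checks:**

| Item | Measured from the top camera |
|---|---|
| Three kit vials | tops 42–44 mm up (seated is 43 mm), across position within about 1.5 mm of nominal |
| Vial 4 | at the stop, top 60 mm up |
| Box | top 24 mm up, so flat on the compartment floor |
| Jar | lid centre at (42.2, −0.4) mm in the tray frame, top 84.5 mm up, in the well |

- **Box position:** The final colour mask for the box also took in the compartment ribs. Its sideways position therefore rests on the pictures and on where the gripper let go, about 1 mm from the compartment's centre.
- **Mistake:** After releasing the jar I moved the empty gripper the wrong way, out over the console, and it touched something. The wrist force read 7.7 N, against the 40 N limit on pressing and the 120 N wrist limit. I backed it out. The force returned to zero, and I saw nothing displaced in the later pictures.

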